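# Get the red wax stick out from behind the bottle

## Robot

A 6-joint arm with a two-finger parallel gripper is mounted at the origin on a cart in front of the work surface, level with it; the furniture and walls round the work are solid. World frame = base frame: x ahead of the robot, y to its left, z up, the work surface at z = 0. Lengths are in m, angles in rad, forces in N, time in s.
With the tool pointing down it reaches from about 0.3 to 0.775 m from the base axis. Payload 14.6 kg.
Tool frame: the origin (TCP) lies at the centre of the arm's flange, where the gripper is bolted on; the fingertips stand 199 mm ahead of it and the grasp point (between the pads) lies ctrl.tcp_to_grasp ahead of it (ctrl.tcp_to_grasp is the distance from the TCP to the grasp point, in m); z points along the fingers, y is the line along which they close (so a half turn about z gives the same grasp; the last joint's range is limited). The gripper opens to 94 mm and grips with 3 to 60 N. Pads are 16 mm wide; open, the fingers measure 119 mm over their backs; the gripper's body (75 mm by 177 mm) begins 78 mm behind the grasp point.
Start: joints at [-1.314, 0.3, 1.521, -0, 1.321, -0.067], TCP at [0.175, -0.521, 0.405] pointing down, gripper open.
Joint ranges: [-3.03, 3.03], [-0.79, 2.21], [0.23, 2.52], [-1.04, 4.18], [0, 3.07], [-2.55, 2.55]. Speed limits (rad/s): [2.22, 2.22, 2.57, 3.14, 3.14, 3.14].

## Interface

Orientations are given as [roll, pitch, yaw] about the fixed x, y, z axes, in that order (R = Rz(yaw) Ry(pitch) Rx(roll)).
In Python, from station import ctrl gives the robot as it stands. The module is installed in compiled form; this text tells all that it offers.
- The arm moves only by the shell command python3 -m jog 'ROWS' [OPENING] [FORCE]. ROWS is JSON, a list of rows, each a list of 6 numbers: the shift along the tool's x, y, z in cm, then the turn, a rotation vector about the tool's x, y, z in rad. In form: [[tx, ty, tz, ax, ay, az], ...]. A call has 1 to 8 rows; each row is the pose to reach, as a shift and turn from the pose commanded when the call began, along the tool's axes at that moment; what a row does not reach only later rows make up. A row lasts 1/10 s, in which the tool goes at most 50 mm and 8.59 degrees, less where a joint would pass 70% of its speed; a pose out of reach is approached as far as the arm can. A call with a gripper value outside its range is refused whole. OPENING is the opening in per cent of the stroke, from 0 (shut) to 100 (fully open), set as the call begins (- or left out, the last holds). The fingers move at their own pace and stop on an object; FORCE is the grip in N (left out, the last holds). Time passes only in rows, so rows that repeat a pose let the fingers close. It gives the time, the measured TCP pose, the force, the opening and the grip force at its end, in the units of the state.
- ctrl.get_obs(): the state, without advancing time (a new reading comes with each control period).
- ctrl.camera(name): name is "scene" or "side" or "wrist"; returns a dict with "img" (400x640x3 uint8, blue, green, red), "intrinsics" (3x3 intrinsics, pixels), "k1" (the pictures are not rectified: a ray, as slopes to the right and down, at radius r is drawn at 1 + k1 r^2 times it, then the intrinsics apply), "R" (3x3) and "t" (3): a world point X has camera coordinates R X + t. Camera axes: x right, y down, z forward; pixel columns grow to the right and rows downward; lengths in m; the calibration is good to about 2 mm. A picture is of the moment at which its call begins. There is no depth.
- ctrl.hand_in(): hands the job in; it is judged then, once.
The state is a dict: "time_s": time; "qpos": joint angles; "joint_vel": joint speeds; "tau": joint torques, N m; "ee_pos": TCP position; "eef_rot": TCP orientation; "force": force on the tool from outside, world axes, zero at the start; "moment": the same for the moment, N m; "grip_width": finger opening in m; "grip_force": force on a finger pad.
Only numpy, scipy, OpenCV 4.12 (cv2) and the standard library are available. Lean on these libraries where they do the work, as an engineer would, in place of code of your own. Each camera call takes 0.05 s, during which the arm holds its last target. There are 200 camera calls.

## Task

Clear the half bottle, the steel stopper and the foil cutter from in front of the wax box and stand all three on the side board, then draw the red wax stick out of the front of the box and lay it in the middle of the terracotta saucer. Only then put the bottle, the stopper and the cutter back, each upright and accurately on the very spot of the foot board where it stood at the start. Leave the blue stick in the box as it is and never tip the bottle.

Things in the scene. Friction and masses are not known exactly. Their poses are not given: they have to be found in the camera images.
- wax_box: Fixed roofed wooden box 80 x 150 x 46 mm on a dark foot board. Origin: underside, below the box's centre; x from front to back. Front at x=-42. Slots at y=+32 and -32, 18 wide and high, floor at z=20, blind end x=+12. Foot board 6 thick, 210 wide, reaches to x=-160; at x=-122, y=-70/0/+70 three 64 mm grey felt inlays, one each under bottle, stopper and cutter at the start (any order).
- red_wax: Loose red wax stick, 12 x 85 x 12 mm, 20 g. Origin: centre of its underside; its length is its y axis. It starts in either slot, along the box's x, origin at box x=-35.5, with 36 mm sticking out of the front 20 to 32 mm above the table. Pinch that end from above and draw it 60 to 70 mm straight out along the box's -x.
- blue_wax: Loose blue wax stick with a thin brass band, same size and frame as the red one; it lies in the other slot in the same way and stays there.
- half_bottle: Loose black half bottle with white neck and foil top, upright, 59 mm diameter, 241 mm high, about 0.68 kg. Origin: centre of its underside. Shoulder ends at 183 mm; the neck, 26 to 28 mm thick, runs from 190 to 240 mm: grip it there (222 mm up, about 60 N). It is so tall that it must be gone before a gripper can come down on its neighbours in the row.
- steel_stopper: Loose bottle stopper standing on its grey steel crown, cork end up, 31 mm diameter, 56 mm high, 60 g. Origin: centre of its underside. The cork, 20 mm diameter, from 34 to 56 mm, is the grip.
- foil_cutter: Loose black foil cutter, a small rounded block 33 (x) x 46 (y) x 14 mm high with a silver pad on top, lying flat, 30 g. Origin: centre of its underside; y is its length. Grip it across its x width (solid from x = -12 to +16 mm). At the start its length lies within 25 degrees of the box's x axis.
- side_board: Fixed pale wooden side board for parking things, 280 (x) x 140 (y) mm, top 12 mm above the table, on the left or the right of the wax box. Origin: under its centre, on the table; x is its length.
- saucer: Fixed terracotta saucer on the other side of the wax box, 119 mm diameter, the flat floor 4 mm above the table, rim 14 mm high. Origin: centre of its underside.

How it is judged:
By the outcome, as a careful person would: the job done as asked, in the order asked, and still so for the second after the job is handed in, with the robot touching nothing.
It also fails if it takes over 134 s, if anything falls off the work surface, if the arm or the gripper's body presses on something with over 40 N, if the wrist force passes 120 N, or if a joint passes its speed limit or range.

## Working session

There is one attempt and no reset: what is moved stays moved. The work goes in short steps, Python scripts to look and compute and a shell command to move; the robot and the scene stay as the last step left them, time stands still between calls to the robot, and variables do not carry over. Pictures are saved under pics/ and viewed, at most 14 in all, crops included, and the job is handed in when it is done.

```bash
mkdir -p pics; ls; cat > h.py <<'E'
import numpy as np,cv2
from station import ctrl
from scipy.spatial.transform import Rotation as Ro
def ray(c,u,v):
    K=np.array(c["intrinsics"]);k=c["k1"]
    d=np.array([(u-K[0,2])/K[0,0],(v-K[1,2])/K[1,1]]);s=d.copy()
    for _ in range(30): s=d/(1+k*(s@s))
    R=np.array(c["R"]);return -R.T@np.array(c["t"]),R.T@np.array([s[0],s[1],1])
def onz(c,u,v,z):
    o,d=ray(c,u,v);return o+d*(z-o[2])/d[2]
def proj(c,X):
    p=np.array(c["R"])@np.array(X)+np.array(c["t"]);s=p[:2]/p[2];s=s*(1+c["k1"]*(s@s))
    K=np.array(c["intrinsics"]);return np.array([K[0,0]*s[0]+K[0,2],K[1,1]*s[1]+K[1,2]])
E
python3 - <<'E'
from h import *
np.set_printoptions(precision=3,suppress=True)
for n in("scene","side","wrist"):
    c=ctrl.camera(n);cv2.imwrite(f"pics/{n}0.png",c["img"]);print(n,-np.array(c["R"]).T@np.array(c["t"]),np.array(c["R"])[2],c["k1"],np.array(c["intrinsics"])[0])
print(ctrl.get_obs(),ctrl.tcp_to_grasp)
E
```

```text
pics
scene [0.041 0.616 1.059] [ 0.41  -0.476 -0.778] -0.1161684680913203 [452.102   0.    315.032]
side [ 1.122 -0.259  1.027] [-0.476  0.224 -0.85 ] -0.08823811228842617 [465.624   0.    312.442]
wrist [ 0.247 -0.498  0.383] [-0.249 -0.083 -0.965] 0.00042190400788630437 [312.454   0.    313.743]
{'time_s': 0.15, 'qpos': array([-1.314,  0.3  ,  1.521,  0.   ,  1.321, -0.067]), 'joint_vel': array([ 0.   , -0.   , -0.002,  0.   ,  0.001, -0.001]), 'tau': array([  0.001, -53.195, -35.282,   0.071,   0.024,  -0.   ]), 'ee_pos': array([ 0.175, -0.521,  0.404]), 'eef_rot': array([-3.141, -0.   ,  0.324]), 'force': array([-0.747, -0.914, -0.744]), 'moment': array([-0.034, -0.001,  0.013]), 'grip_force': 0.0, 'grip_width': 0.09409740997377548} 0.1804
```

View pics/scene0.png

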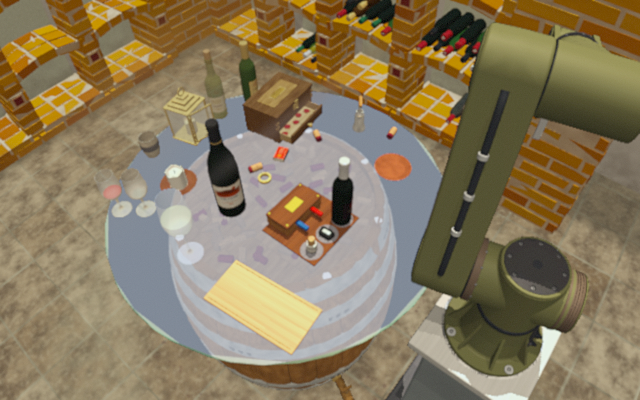

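View pics/side0.png

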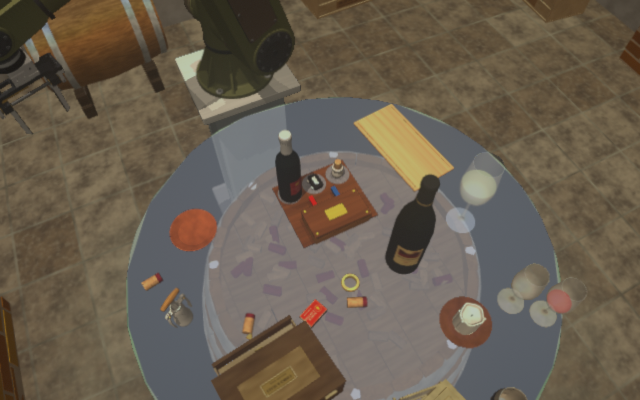

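The robot base is at lower right of the scene view. The box is at about (295,208), the half bottle at (341,195), the cutter at (327,233) in the middle, the stopper at (312,246), the side board at (262,303) and the saucer at (393,167). The red stick (317,212) is on the bottle's side. A large decor bottle stands at (228,185).

```bash
python3 - <<'E'
import cv2,numpy as np
a=cv2.imread("pics/scene0.png")[150:270,250:370];b=cv2.imread("pics/side0.png")[125:245,260:380]
m=np.hstack([cv2.resize(x,(400,400),interpolation=cv2.INTER_CUBIC) for x in(a,b)]);cv2.imwrite("pics/m1.png",m)
E
```

```text
(no output)
```

View pics/m1.png

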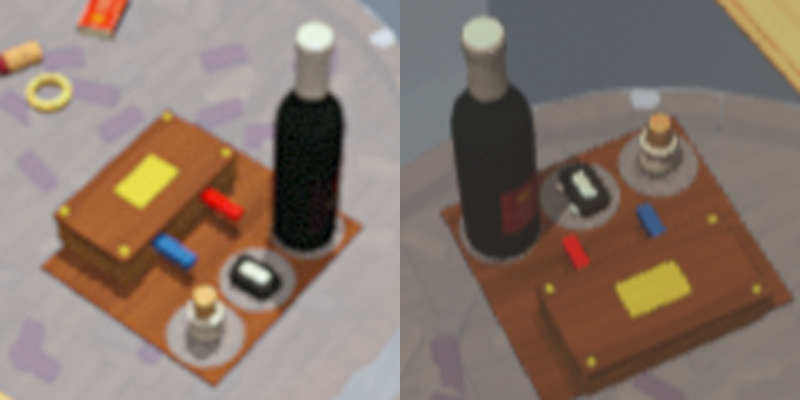

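```bash
python3 - <<'E'
from h import *
np.set_printoptions(precision=4,suppress=True)
for n in("scene","side"):
    c=ctrl.camera(n);im=c["img"];hsv=cv2.cvtColor(im,cv2.COLOR_BGR2HSV)
    def blob(name,lo,hi,roi,z):
        m=cv2.inRange(hsv,np.array(lo),np.array(hi));k=np.zeros_like(m);x0,y0,x1,y1=roi;k[y0:y1,x0:x1]=m[y0:y1,x0:x1]
        k=cv2.morphologyEx(k,cv2.MORPH_CLOSE,np.ones((3,3)))
        cs,_=cv2.findContours(k,0,2)
        if not cs: print(n,name,"none");return
        q=max(cs,key=cv2.contourArea);P=np.float32([onz(c,*p[0],z)[:2]*1000 for p in q])
        r=cv2.minAreaRect(P);mm=cv2.moments(q);uv=(mm["m10"]/max(mm["m00"],1),mm["m01"]/max(mm["m00"],1))
        print(n,name,np.array(uv),cv2.contourArea(q),onz(c,*uv,z)[:2],"rect mm",r)
    R={"scene":dict(b=(195,255,330,355),s=(365,145,420,190),k=(255,180,365,270)),"side":dict(b=(345,95,460,195),s=(160,200,225,260),k=(265,155,385,250))}[n]
    blob("board",(12,60,120),(30,255,255),R["b"],.012)
    blob("saucer",(3,120,60),(14,255,255),R["s"],.014)
    blob("red",(0,190,120),(4,255,255),R["k"],.032)
    blob("red2",(174,190,120),(179,255,255),R["k"],.032)
    blob("blue",(100,130,50),(125,255,255),R["k"],.032)
    blob("yellow",(22,150,120),(34,255,255),R["k"],.046)
E
```

```text
scene board [263.3209 306.0305] 5340.5 [0.4838 0.314 ] rect mm ((491.866943359375, 312.6601257324219), (281.0494384765625, 140.8965606689453), 6.830416679382324)
scene saucer [392.5452 166.4692] 697.0 [ 0.4966 -0.297 ] rect mm ((497.1695251464844, -298.11309814453125), (112.90662384033203, 109.970703125), 38.731956481933594)
scene red [315.7128 210.7766] 47.0 [0.5649 0.0052] rect mm ((563.8427124023438, 5.0043158531188965), (40.99679946899414, 16.814205169677734), 1.3167765140533447)
scene red2 none
scene blue [301.2949 224.7436] 39.0 [0.5648 0.0692] rect mm ((563.9662475585938, 69.71495056152344), (13.592561721801758, 38.32344436645508), 83.62922668457031)
scene yellow [293.3864 203.9862] 144.5 [0.6238 0.0345] rect mm ((624.8814697265625, 34.147239685058594), (32.85614013671875, 53.49871826171875), 1.9990193843841553)
side board [402.4248 145.3109] 3865.5 [0.5016 0.3095] rect mm ((474.28167724609375, 307.1790771484375), (329.3612976074219, 143.85064697265625), 6.484983921051025)
side saucer [192.6089 229.6025] 1468.0 [ 0.5025 -0.2979] rect mm ((501.0236511230469, -296.94989013671875), (115.89531707763672, 115.35921478271484), 64.49125671386719)
side red [312.3545 200.0053] 31.5 [0.5645 0.0021] rect mm ((563.9931030273438, 1.9919729232788086), (27.957374572753906, 11.159774780273438), 1.1944330930709839)
side red2 none
side blue [334.5 190.5] 14.0 [0.5635 0.0651] rect mm ((563.3984375, 65.14269256591797), (22.080188751220703, 6.732814788818359), 2.4902868270874023)
side yellow [335.4996 211.1955] 193.5 [0.6259 0.0354] rect mm ((625.8422241210938, 35.476749420166016), (30.37689208984375, 49.83502197265625), 1.4262571334838867)
```

```bash
cat > d.py <<'E'
import sys
from h import *
# target x y z(tcp) yaw -> row in tool axes (cm, rad)
x,y,z,w=map(float,sys.argv[1:5]);o=ctrl.get_obs()
R=Ro.from_euler("xyz",o["eef_rot"]);T=Ro.from_euler("xyz",[np.pi,0,w])
print("row",np.round(np.r_[R.inv().apply(np.array([x,y,z])-o["ee_pos"])*100,(R.inv()*T).as_rotvec()],3).tolist(),"t",o["time_s"])
E
python3 -m jog '[[0,0,-5,0,0,0.1],[0,0,-10,0,0,0.2],[0,0,-11.6,0,0,0.304],[21,-22,-11.6,0,0,0.304],[43,-44.3,-11.6,0,0,0.304],[43,-44.3,-11.6,0,0,0.304],[43,-44.3,-11.6,0,0,0.304],[43,-44.3,-11.6,0,0,0.304]]'
python3 d.py 0.44 0.035 0.52 0.02
python3 - <<'E'
from h import *
c={n:ctrl.camera(n) for n in("scene","side")}
def tri(a,b):
    o1,d1=ray(c["scene"],*a);o2,d2=ray(c["side"],*b);s=np.linalg.lstsq(np.c_[d1,-d2],o2-o1,rcond=None)[0]
    return np.round((o1+s[0]*d1+o2+s[1]*d2)/2,4)
print("decor top",tri((211,127),(430,184)),"decor base",onz(c["scene"],230,208,0),onz(c["side"],403,265,0))
f=120/400
print("bottle top",tri((250+f*315,150+f*37),(260+f*84,125+f*33)), onz(c["scene"],250+f*315,150+f*37,.247),onz(c["side"],260+f*84,125+f*33,.247))
print("cork",onz(c["scene"],250+f*205,150+f*294,.062),onz(c["side"],260+f*259,125+f*122,.062))
print("pad",onz(c["scene"],250+f*255,150+f*272,.020),onz(c["side"],260+f*184,125+f*186,.020))
E
```

```text
time_s: 1.05
ee_pos: [0.283, -0.2939, 0.5207]
eef_rot: [3.141, -0.0, 0.019]
force: [0.5, 0.5, 0.2]
grip_width: 0.0941
grip_force: 0.0
row [16.335, -32.58, 0.064, 0.0, -0.0, -0.001] t 1.05
decor top [0.7885 0.1352 0.3199] decor base [0.78964868 0.13957503 0.        ] [0.80642396 0.12660748 0.        ]
bottle top [ 0.5035 -0.0357  0.2415] [ 0.49919038 -0.03390858  0.247     ] [ 0.51002804 -0.03548605  0.247     ]
cork [0.49922742 0.10199908 0.062     ] [0.50512439 0.1030998  0.062     ]
pad [0.49997693 0.03658053 0.02      ] [0.50788198 0.03747431 0.02      ]
```

```bash
python3 -m jog '[[5,-10,0,0,0,0],[16.3,-32.6,0,0,0,0],[16.3,-32.6,0,0,0,0],[16.3,-32.6,0,0,0,0],[16.3,-32.6,0,0,0,0],[16.3,-32.6,0,0,0,0],[16.3,-32.6,0,0,0,0],[16.3,-32.6,0,0,0,0]]' >/dev/null; python3 -m jog '[[6,-12,0,0,0,0],[0,0,0,0,0,0]]' >/dev/null; python3 d.py 0.44 0.035 0.52 0.02
python3 - <<'E'
from h import *
c=ctrl.camera("wrist");cv2.imwrite("pics/w1.png",c["img"]);np.save("w1.npy",c,allow_pickle=True)
E
```

```text
row [-0.295, 0.829, -0.275, -0.002, 0.007, 0.018] t 2.15
```

View pics/w1.png

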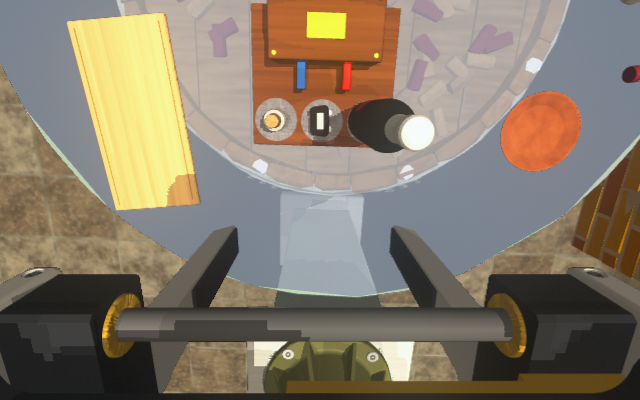

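The wrist view shows everything from above: cork (272,121), cutter (319,121), foil top (416,132), red stick (347,75), blue stick (301,75), saucer (541,131) and side board (135,110).

```bash
cat > m.py <<'E'
from h import *
np.set_printoptions(precision=4,suppress=True)
def blob(c,name,lo,hi,roi,z,pr=True,kern=3):
    hsv=cv2.cvtColor(c["img"],cv2.COLOR_BGR2HSV)
    m=cv2.inRange(hsv,np.array(lo),np.array(hi));k=np.zeros_like(m);x0,y0,x1,y1=roi;k[y0:y1,x0:x1]=m[y0:y1,x0:x1]
    k=cv2.morphologyEx(k,cv2.MORPH_CLOSE,np.ones((kern,kern)))
    cs,_=cv2.findContours(k,0,1)
    if not cs: print(name,"none");return
    q=max(cs,key=cv2.contourArea);P=np.float32([onz(c,*p[0].astype(float),z)[:2]*1000 for p in q])
    r=cv2.minAreaRect(P);e,rad=cv2.minEnclosingCircle(P);mm=cv2.moments(P)
    ce=np.array([mm["m10"],mm["m01"]])/mm["m00"]
    print(name,"px",q[:,0].min(0),q[:,0].max(0),"cen",ce,"rect",np.round(np.r_[r[0],r[1],r[2]],1),"circ",np.round(e,1),round(rad,1))
    return q,ce,r
E
python3 - <<'E'
from m import *
c=np.load("w1.npy",allow_pickle=True).item()
print(c["img"][100:145:4,319].tolist(), c["img"][121,250:300:4].tolist(),c["img"][131,395:440:4].tolist())
blob(c,"board",(12,60,120),(30,255,255),(60,5,210,215),.012)
blob(c,"saucer",(3,120,60),(14,255,255),(490,80,590,180),.014)
blob(c,"red",(0,190,120),(6,255,255),(330,55,360,95),.032)
blob(c,"blue",(100,130,50),(125,255,255),(285,55,315,95),.032)
blob(c,"yellow",(22,150,120),(34,255,255),(290,5,360,45),.046)
blob(c,"foil",(0,0,170),(179,70,255),(390,105,445,160),.247)
blob(c,"cork",(8,90,100),(28,255,255),(258,105,288,135),.062)
blob(c,"pad",(0,0,150),(179,70,255),(305,104,333,138),.020)
blob(c,"cutter",(0,0,0),(179,255,70),(300,98,338,145),.013)
E
```

```text
[[146, 157, 175], [147, 159, 173], [52, 60, 71], [86, 98, 103], [230, 248, 246], [227, 246, 246], [225, 244, 246], [222, 243, 246], [55, 60, 69], [92, 99, 110], [83, 87, 96], [49, 61, 90]] [[161, 166, 174], [65, 98, 164], [153, 164, 177], [99, 106, 116], [114, 204, 248], [113, 199, 248], [111, 198, 247], [83, 143, 184], [193, 226, 238], [119, 132, 145], [146, 157, 171], [153, 164, 178], [57, 95, 166]] [[85, 96, 101], [128, 147, 156], [239, 251, 246], [244, 251, 246], [249, 251, 246], [250, 251, 246], [250, 251, 246], [250, 251, 246], [250, 251, 246], [245, 251, 246], [162, 167, 171], [172, 182, 191]]
board px [66 12] [200 210] cen [494.0867 309.6363] rect [493.9 309.5 278.2 141.    6.8] circ [494.  310.4] 153.9
saucer px [501  91] [580 170] cen [ 498.4562 -297.1442] rect [ 498.2 -297.5  117.6  117.3   11.4] circ [ 498.5 -297.3] 59.6
red px [342  62] [351  90] cen [564.4262   2.6064] rect [564.6   2.7  36.7  11.9   1. ] circ [564.6   2.5] 18.8
blue px [297  62] [304  88] cen [563.4758  66.4498] rect [563.5  66.5  33.9   9.8   1.7] circ [563.5  66.3] 17.6
yellow px [306  12] [345  39] cen [623.9562  34.8686] rect [624.   34.9  50.9  30.9  89.8] circ [623.9  34.9] 28.5
foil px [390 105] [444 159] cen [505.7585 -38.0819] rect [504.  -36.   41.4  41.6   2.2] circ [504.  -34.7] 28.3
cork px [265 113] [280 127] cen [502.0334 101.2634] rect [502.  101.1  18.5  20.2  45.7] circ [501.8 101.4] 10.8
pad px [305 104] [332 137] cen [508.5004  44.7378] rect [502.5  38.8  47.5  40.    2.2] circ [502.6  35.9] 29.1
cutter px [311 106] [328 135] cen [501.7013  37.1091] rect [502.4  37.   42.4  25.8   2.2] circ [502.1  35.6] 22.5
```

```bash
python3 - <<'E'
from m import *
c=np.load("w1.npy",allow_pickle=True).item()
blob(c,"foil",(0,0,235),(179,40,255),(390,105,445,160),.247)
blob(c,"pad",(0,0,200),(179,40,255),(305,104,333,138),.020)
blob(c,"bottlebase-felt?",(0,0,0),(179,255,45),(345,90,410,160),.006)
E
python3 d.py 0.504 -0.036 0.52 0.02
```

```text
foil px [402 117] [433 149] cen [503.7037 -35.5899] rect [503.6 -35.7  25.   24.2   6.6] circ [503.8 -35.6] 12.7
pad px [317 113] [322 128] cen [502.7788  37.1757] rect [502.8  37.2  21.6   7.4   2.4] circ [502.8  37.2] 11.4
bottlebase-felt? none
row [6.299, 7.192, -0.154, 0.001, 0.005, 0.01] t 2.2
```

```bash
python3 -m jog '[[3,3.5,0,0,0,0],[6.3,7.2,-0.1,0,0,0.01],[6.3,7.2,-0.1,0,0,0.01],[6.3,7.2,-0.1,0,0,0.01]]' 60 >/dev/null; python3 d.py 0.5037 -0.0356 0.4084 0.02
python3 - <<'E'
from m import *
c=ctrl.camera("wrist");cv2.imwrite("pics/w2.png",c["img"])
blob(c,"foil",(0,0,235),(179,40,255),(200,50,440,250),.247)
o=ctrl.get_obs();T=Ro.from_euler("xyz",o["eef_rot"])
print("grasp axis px",[proj(c,o["ee_pos"]+T.apply([0,s,.1804])) for s in(-.028,0,.028)])
E
```

```text
row [-0.026, -0.274, 11.244, -0.0, 0.002, -0.012] t 2.6
foil px [208 198] [220 210] cen [504.0545  44.7878] rect [504.3  44.7  10.3   8.   53.9] circ [503.6  45. ] 5.5
grasp axis px [array([260.9211, 254.2782]), array([311.3715, 254.2162]), array([361.8111, 254.1554])]
```

View pics/w2.png

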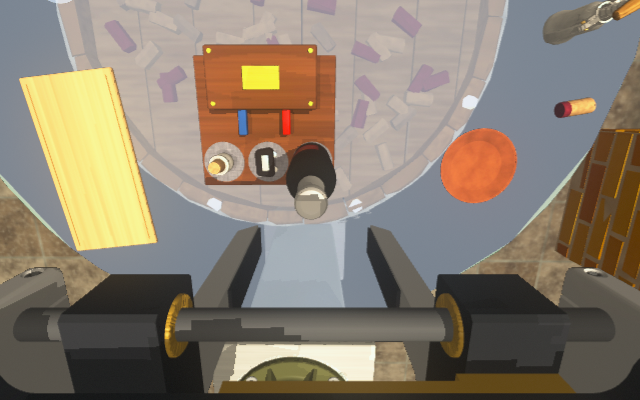

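The foil top is at (311,196), dead ahead between the fingers (midline about column 311), and the tool is almost above it.

```bash
python3 -m jog '[[0,0,0,0,0,0],[0,0,0,0,0,0]]' >/dev/null; python3 d.py 0.5037 -0.0356 0.4084 0.02
python3 - <<'E'
from m import *
c=ctrl.camera("wrist")
blob(c,"foil",(0,0,90),(40,60,255),(290,165,335,210),.247)
o=ctrl.get_obs();T=Ro.from_euler("xyz",o["eef_rot"])
print(o["ee_pos"],[proj(c,o["ee_pos"]+T.apply([0,s,.1804])) for s in(-.028,0,.028)],onz(c,311,192,.247))
cv2.imwrite("pics/w3.png",cv2.resize(c["img"][150:270,230:400],None,fx=4,fy=4))
E
```

```text
row [0.048, -0.12, 11.372, 0.0, -0.001, -0.009] t 2.85
foil px [290 175] [334 209] cen [511.1732 -36.0935] rect [514.  -35.9  29.5  37.5   0.6] circ [508.2 -35.9] 20.7
[ 0.5032 -0.0368  0.5221] [array([262.4165, 253.1127]), array([312.7527, 253.0991]), array([363.0727, 253.0866])] [ 0.5142 -0.0351  0.247 ]
```

View pics/w3.png

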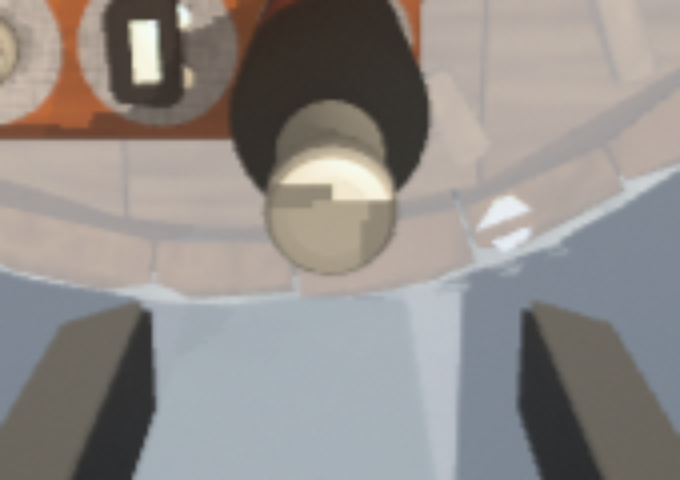

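The foil circle is centred at pixel (312.6,203), and the midpoint between the finger tips is at about column 313.

```bash
python3 - <<'E'
from h import *
c=ctrl.camera("wrist");print(onz(c,312.6,202.9,.247),ctrl.get_obs()["ee_pos"])
E
python3 d.py 0.5037 -0.036 0.4084 0.02
```

```text
[ 0.50478126 -0.0365358   0.247     ] [ 0.50327221 -0.03688924  0.52204898]
row [0.036, -0.09, 11.365, 0.0, -0.001, -0.009] t 2.95
```

```bash
python3 -m jog '[[0.1,-0.05,4,0,0,-0.009],[0.1,-0.05,8,0,0,-0.009],[0.1,-0.05,11.3,0,0,-0.009],[0.1,-0.05,11.3,0,0,-0.009],[0.1,-0.05,11.3,0,0,-0.009],[0.1,-0.05,11.3,0,0,-0.009]]'; python3 -m jog '[[0,0,0,0,0,0],[0,0,0,0,0,0],[0,0,0,0,0,0],[0,0,0,0,0,0],[0,0,0,0,0,0],[0,0,0,0,0,0]]' 20 8
```

```text
time_s: 3.55
ee_pos: [0.5049, -0.0368, 0.4109]
eef_rot: [3.141, -0.003, 0.019]
force: [-0.6, -0.5, 1.0]
grip_width: 0.0566
grip_force: 0.0
time_s: 4.15
ee_pos: [0.5047, -0.0368, 0.4088]
eef_rot: [-3.141, -0.0, 0.019]
force: [-0.5, 1.4, 2.1]
grip_width: 0.0259
grip_force: 8.0
```

```bash
python3 -m jog '[[0,0,0,0,0,0],[0,0,0,0,0,0],[0,0,-1,0,0,0],[0,0,-3,0,0,0],[0,0,-6,0,0,0],[0,0,-9,0,0,0],[0,0,-10,0,0,0],[0,0,-10,0,0,0]]' 20 60; python3 -m jog '[[0.5,-2,0,0,0,0],[1.5,-6,0,0,0,0],[2.5,-10,0,0,0,0],[3.5,-14,0,0,0,0],[4.5,-18,0,0,0,0],[5.5,-22,0,0,0,0],[6.5,-26,0,0,0,0],[7.5,-30,0,0,0,0]]'; python3 -m jog '[[0.7,-3.5,0,0,0,0],[1,-5.5,0,0,0,0],[1,-5.5,0,0,0,0],[1,-5.5,0,0,0,0],[1,-5.5,0,0,0,0]]'; python3 d.py 0.583 0.320 0.42 0.02
```

```text
time_s: 4.95
ee_pos: [0.5046, -0.037, 0.5092]
eef_rot: [3.141, -0.001, 0.019]
force: [-0.1, -0.1, -6.8]
grip_width: 0.0244
grip_force: 59.9
time_s: 5.75
ee_pos: [0.5744, 0.2663, 0.506]
eef_rot: [3.14, 0.003, 0.019]
force: [0.6, -0.9, -5.6]
grip_width: 0.0244
grip_force: 60.0
time_s: 6.25
ee_pos: [0.5833, 0.3189, 0.5077]
eef_rot: [3.141, 0.001, 0.018]
force: [-0.2, -0.4, -7.3]
grip_width: 0.0243
grip_force: 60.0
row [-0.012, -0.123, 8.768, 0.001, 0.001, -0.002] t 6.25
```

```bash
python3 -m jog '[[0,0,2,0,0,0],[0,-0.1,5,0,0,0],[0,-0.1,7.5,0,0,0],[0,-0.1,8.7,0,0,0],[0,-0.1,8.7,0,0,0],[0,-0.1,8.7,0,0,0],[0,-0.1,8.7,0,0,0],[0,-0.1,8.7,0,0,0]]'; python3 -m jog '[[0,0,0.15,0,0,0],[0,0,0.3,0,0,0],[0,0,0.45,0,0,0],[0,0,0.45,0,0,0],[0,0,0.45,0,0,0]]'
```

```text
time_s: 7.05
ee_pos: [0.5829, 0.3206, 0.4229]
eef_rot: [-3.141, -0.002, 0.019]
force: [-0.5, 0.8, -6.8]
grip_width: 0.0246
grip_force: 60.0
time_s: 7.55
ee_pos: [0.583, 0.3207, 0.4171]
eef_rot: [-3.142, 0.0, 0.019]
force: [0.9, -0.5, -6.9]
grip_width: 0.0243
grip_force: 60.0
```

```bash
python3 -m jog '[[0,0,0.1,0,0,0],[0,0,0.2,0,0,0],[0,0,0.2,0,0,0],[0,0,0.2,0,0,0]]'; python3 -m jog '[[0,0,0.05,0,0,0],[0,0,0.1,0,0,0],[0,0,0.1,0,0,0],[0,0,0.1,0,0,0]]'
```

```text
time_s: 7.95
ee_pos: [0.583, 0.3206, 0.4152]
eef_rot: [3.142, 0.0, 0.019]
force: [0.4, -0.5, -6.6]
grip_width: 0.0246
grip_force: 60.0
time_s: 8.35
ee_pos: [0.5829, 0.3206, 0.415]
eef_rot: [-3.141, -0.001, 0.019]
force: [0.6, 0.3, 4.4]
grip_width: 0.0242
grip_force: 60.0
```

```bash
python3 -m jog '[[0,0,0,0,0,0],[0,0,0,0,0,0],[0,0,0,0,0,0],[0,0,0,0,0,0]]' 60 10; python3 -m jog '[[0,0,-2,0,0,0],[0,0,-6,0,0,0],[0,0,-8,0,0,0],[-5,5,-8,0,0,0],[-9,12,-8,0,0,0],[-12,18,-8,0,0,0],[-14.9,24,-8,0,0,0],[-14.9,25.3,-8,0,0,0]]'; python3 -m jog '[[0,0,4,0,0,0],[0,0,8,0,0,0],[0,0,10,0,0,0],[0,0,10,0,0,0],[0,0,10,0,0,0],[0,0,10,0,0,0]]'
python3 - <<'E'
from m import *
c=ctrl.camera("wrist");cv2.imwrite("pics/w4.png",c["img"]);np.save("w4.npy",c,allow_pickle=True);print(ctrl.get_obs()["ee_pos"])
E
```

```text
time_s: 8.75
ee_pos: [0.583, 0.3207, 0.414]
eef_rot: [3.142, 0.0, 0.019]
force: [0.2, 0.8, -0.5]
grip_width: 0.053
grip_force: 0.0
time_s: 9.55
ee_pos: [0.4551, 0.1059, 0.4942]
eef_rot: [-3.142, -0.001, 0.019]
force: [1.6, -0.1, -1.2]
grip_width: 0.0567
grip_force: 0.0
time_s: 10.15
ee_pos: [0.4568, 0.1073, 0.3957]
eef_rot: [-3.141, -0.002, 0.019]
force: [-0.2, -0.6, 0.9]
grip_width: 0.0562
grip_force: 0.0
[0.4568 0.1073 0.3955]
```

View pics/w4.png

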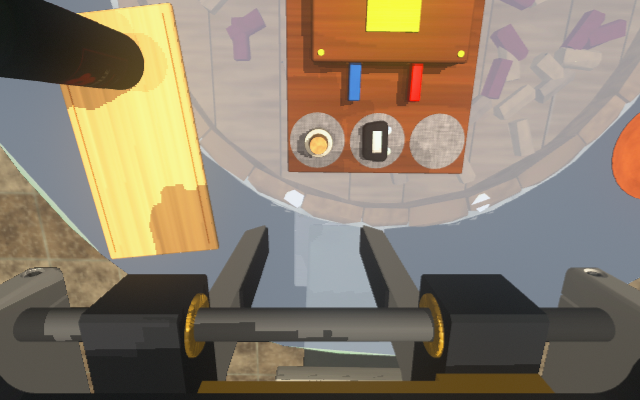

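The bottle stands on the side board (top left). The cork is at (318,144), the cutter pad at (377,141), and the three felts are at (317,139), (377,140) and (437,141).

```bash
cat > meas.py <<'E'
from m import *
def felt(c,roi):
    g=cv2.cvtColor(c["img"],cv2.COLOR_BGR2HSV);return blob(c,"felt",(0,0,60),(40,75,255),roi,.0065,kern=5)
E
python3 - <<'E'
from meas import *
c=np.load("w4.npy",allow_pickle=True).item()
felt(c,(405,108,470,172));felt(c,(347,110,405,170));felt(c,(288,108,346,170))
blob(c,"cork",(12,110,150),(28,255,255),(300,125,335,160),.062)
blob(c,"pad",(0,0,200),(179,40,255),(365,115,387,165),.020)
blob(c,"cutter",(0,0,0),(179,255,75),(352,113,402,170),.013)
blob(c,"red",(0,190,120),(6,255,255),(400,55,430,105),.032)
cv2.imwrite("pics/c4.png",cv2.resize(c["img"][105:175,285:405],None,fx=6,fy=6,interpolation=cv2.INTER_CUBIC))
E
```

```text
felt px [410 114] [469 171] cen [501.8415 -39.3564] rect [502.4 -42.6  77.   62.9  85.6] circ [495.6 -44.7] 43.3
felt px [350 113] [403 167] cen [502.3552  34.2101] rect [502.5  34.3  62.4  61.9   2.8] circ [502.3  34.1] 31.8
felt px [290 112] [343 167] cen [501.7098 103.9902] rect [501.7 104.2  62.5  62.4   9.3] circ [501.7 103.9] 31.7
cork px [310 136] [327 153] cen [501.986  103.0837] rect [502.2 102.9  16.7  16.9   1.1] circ [502.2 102.4] 9.7
pad px [373 131] [381 151] cen [503.458   36.9715] rect [503.2  36.6  22.6   8.9   3.9] circ [503.1  37.1] 12.0
cutter px [362 122] [387 160] cen [502.278   37.8273] rect [502.2  38.2  43.2  28.5   1.8] circ [502.   36.6] 23.3
red px [409  64] [422 101] cen [564.405    3.4365] rect [564.5   3.5  36.2  11.8   0.7] circ [564.5   3. ] 18.6
```

View pics/c4.png

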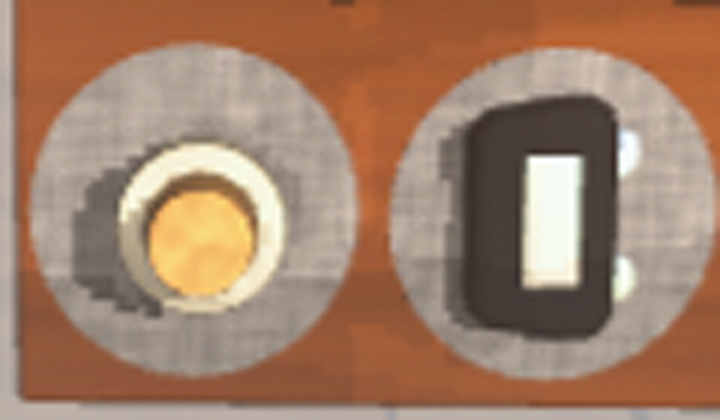

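Left: the cork centre is slightly below the crown ring, as expected from perspective. Right: the cutter lies almost along box x, with its wheels on the -y side.

```bash
python3 -m jog '[[4.5,0.5,0,0,0,0],[4.5,0.5,4,0,0,0],[4.5,0.5,8,0,0,0],[4.5,0.5,12,0,0,0],[4.5,0.5,15,0,0,0],[4.5,0.5,16.4,0,0,0],[4.5,0.5,16.4,0,0,0],[4.5,0.5,16.4,0,0,0]]' 60 5; python3 -m jog '[[0,0,0,0,0,0],[0,0,0,0,0,0]]';python3 d.py 0.502 0.103 0.2315 0.02
```

```text
time_s: 11.0
ee_pos: [0.5023, 0.1032, 0.2317]
eef_rot: [-3.141, -0.002, 0.019]
force: [-0.2, -0.3, 0.4]
grip_width: 0.0568
grip_force: 0.0
time_s: 11.2
ee_pos: [0.502, 0.1031, 0.2315]
eef_rot: [-3.141, -0.002, 0.019]
force: [0.2, 0.1, 0.7]
grip_width: 0.0564
grip_force: 0.0
row [0.0, 0.013, 0.001, -0.0, -0.002, -0.001] t 11.2
```

```bash
python3 -m jog '[[0,0,0,0,0,0],[0,0,0,0,0,0],[0,0,0,0,0,0],[0,0,0,0,0,0],[0,0,0,0,0,0]]' 10 4; python3 -m jog '[[0,0,0,0,0,0],[0,0,0,0,0,0],[0,0,-2,0,0,0],[0,0,-6,0,0,0],[0,0,-8,0,0,0],[0,0,-8,0,0,0]]' 10 25; python3 -m jog '[[-2,-4,0,0,0,0],[-4,-8,0,0,0,0],[-6,-12,0,0,0,0],[-7,-16,0,0,0,0],[-8.5,-20,0,0,0,0],[-9.7,-23.3,0,0,0,0],[-9.7,-23.3,0,0,0,0],[-9.7,-23.3,0,0,0,0]]'; python3 -m jog '[[0,0,4,0,0,0],[0,0,6.5,0,0,0],[0,0,6.9,0,0,0],[0,0,6.9,0,0,0],[0,0,6.9,0,0,0],[0,0,6.9,0,0,0]]'
```

```text
time_s: 11.7
ee_pos: [0.5017, 0.1031, 0.2302]
eef_rot: [-3.142, -0.0, 0.019]
force: [-0.1, 0.0, 0.4]
grip_width: 0.0299
grip_force: 4.0
time_s: 12.3
ee_pos: [0.502, 0.1031, 0.3127]
eef_rot: [-3.141, -0.005, 0.019]
force: [0.4, -0.3, -0.5]
grip_width: 0.0288
grip_force: 25.0
time_s: 13.1
ee_pos: [0.3999, 0.3344, 0.3088]
eef_rot: [3.14, 0.002, 0.02]
force: [-1.0, 1.0, -0.2]
grip_width: 0.0285
grip_force: 25.0
time_s: 13.7
ee_pos: [0.4007, 0.3342, 0.2424]
eef_rot: [-3.14, -0.002, 0.019]
force: [-0.1, -0.2, -0.2]
grip_width: 0.0285
grip_force: 25.0
```

```bash
python3 -m jog '[[0,0,0.1,0,0,0],[0,0,0.2,0,0,0],[0,0,0.3,0,0,0],[0,0,0.4,0,0,0],[0,0,0.4,0,0,0],[0,0,0.4,0,0,0]]';python3 -m jog '[[0,0,0.05,0,0,0],[0,0,0.1,0,0,0],[0,0,0.1,0,0,0]]'; python3 - <<'E'
from m import *
c=ctrl.camera("wrist");cv2.imwrite("pics/w5.png",c["img"])
E
```

```text
time_s: 14.3
ee_pos: [0.4003, 0.3342, 0.2371]
eef_rot: [3.142, 0.0, 0.019]
force: [-0.6, -0.6, -0.8]
grip_width: 0.0287
grip_force: 25.0
time_s: 14.6
ee_pos: [0.4004, 0.3342, 0.2362]
eef_rot: [-3.142, -0.0, 0.019]
force: [0.8, -0.7, -0.4]
grip_width: 0.0287
grip_force: 25.0
```

View pics/w5.png

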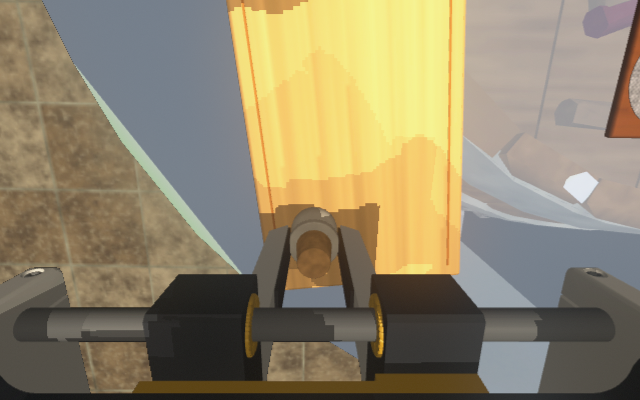

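The stopper is between the fingers at (315,245), well within the board and upright as far as can be seen. I'll ease it down to contact.

```bash
python3 -m jog '[[0,0,0.05,0,0,0],[0,0,0.1,0,0,0],[0,0,0.1,0,0,0],[0,0,0.1,0,0,0]]';python3 -m jog '[[0,0,0,0,0,0],[0,0,0,0,0,0],[0,0,0,0,0,0],[0,0,0,0,0,0]]' 60 10; python3 -m jog '[[0,0,-4,0,0,0],[0,0,-8,0,0,0],[0,0,-11,0,0,0],[-3,0,-13,0,0,0],[-4,0,-13,0,0,0],[-4,0,-13,0,0,0],[-4,0,-13,0,0,0]]';  python3 - <<'E'
from meas import *
c=ctrl.camera("wrist");np.save("w6.npy",c,allow_pickle=True)
cv2.imwrite("pics/w6.png",c["img"]);print(ctrl.get_obs()["ee_pos"])
E
```

```text
time_s: 15.05
ee_pos: [0.4005, 0.3343, 0.236]
eef_rot: [-3.141, -0.001, 0.019]
force: [-0.9, -2.1, 10.8]
grip_width: 0.0285
grip_force: 25.0
time_s: 15.45
ee_pos: [0.4003, 0.3342, 0.235]
eef_rot: [3.141, 0.0, 0.019]
force: [1.6, 0.6, -0.1]
grip_width: 0.0554
grip_force: 0.0
time_s: 16.15
ee_pos: [0.3606, 0.3335, 0.3641]
eef_rot: [3.141, 0.001, 0.019]
force: [0.6, 0.7, 0.2]
grip_width: 0.0559
grip_force: 0.0
[0.3608 0.3335 0.364 ]
```

View pics/w6.png

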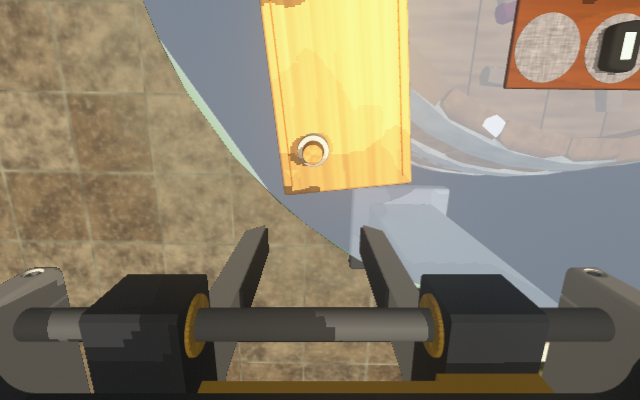

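The stopper stands upright at (312,152) on the side board.

```bash
python3 -m jog '[[2,4,0,0,0,0],[4,8,0,0,0,0],[6,13,0,0,0,0],[8,17,0,0,0,0],[10,21,0,0,0,0],[12,25,0,0,0,0],[13.6,29.8,0,0,0,0],[13.6,29.8,0,0,0,0]]' 55 4; python3 -m jog '[[0,0,4,0,0,0],[0,0,8,0,0,0],[0,0,11,0,0,0],[0,0,13,0,0,0],[0,0,13,0,0,0],[0,0,13,0,0,0]]'; python3 d.py 0.5025 0.038 0.2075 0.03
```

```text
time_s: 17.0
ee_pos: [0.5036, 0.0333, 0.3638]
eef_rot: [3.141, 0.002, 0.013]
force: [-0.7, 0.1, -0.3]
grip_width: 0.0515
grip_force: 0.0
time_s: 17.6
ee_pos: [0.5022, 0.0382, 0.2351]
eef_rot: [-3.142, 0.001, 0.019]
force: [-0.5, -0.1, 1.0]
grip_width: 0.0518
grip_force: 0.0
row [0.032, 0.017, 2.763, -0.0, 0.001, -0.011] t 17.6
```

```bash
python3 - <<'E'
from meas import *
c=ctrl.camera("wrist");np.save("w7.npy",c,allow_pickle=True)
print(proj(c,[.5025,.037,.02]),proj(c,[.525,.037,.02]),proj(c,[.48,.037,.02]),proj(c,[.5025,.02,.02]))
u,v=proj(c,[.5025,.037,.02]).astype(int)
cv2.imwrite("pics/w7.png",cv2.resize(c["img"][v-90:v+90,u-110:u+110],None,fx=3,fy=3))
E
```

```text
[314.5783 229.6669] [315.267 196.951] [313.9278 260.5668] [340.1944 230.1147]
```

View pics/w7.png

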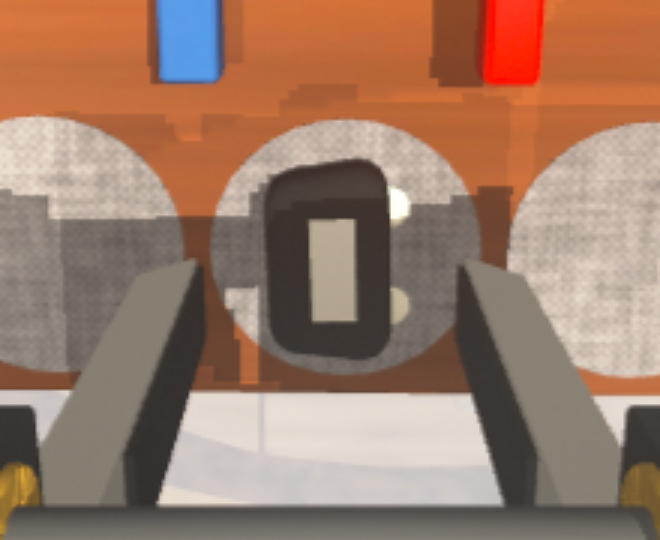

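The fingers' midpoint and the cutter body's centre agree within half a mm, and the cutter is turned about 1.5° relative to the tool.

```bash
python3 -m jog '[[0,-0.05,1,0,0,-0.02],[0,-0.05,2,0,0,-0.02],[0,-0.05,2.7,0,0,-0.02],[0,-0.05,2.7,0,0,-0.02],[0,-0.05,2.7,0,0,-0.02],[0,-0.05,2.7,0,0,-0.02]]'; python3 -m jog '[[0,0,0,0,0,0],[0,0,0,0,0,0],[0,0,0,0,0,0],[0,0,0,0,0,0]]' 10 4;  python3 -m jog '[[0,0,0,0,0,0],[0,0,0,0,0,0],[0,0,-2,0,0,0],[0,0,-5,0,0,0],[0,0,-8,0,0,0],[0,0,-8,0,0,0],[0,0,-8,0,0,0]]' 10 20;python3 d.py 0.4087 0.2642 0.2875 0.04
```

```text
time_s: 18.25
ee_pos: [0.502, 0.0386, 0.2084]
eef_rot: [3.142, -0.0, 0.039]
force: [0.1, -0.4, 0.7]
grip_width: 0.0519
grip_force: 0.0
time_s: 18.65
ee_pos: [0.5019, 0.0386, 0.2083]
eef_rot: [3.142, -0.0, 0.039]
force: [-0.4, -0.5, 1.7]
grip_width: 0.0278
grip_force: 4.0
time_s: 19.35
ee_pos: [0.5018, 0.0385, 0.2882]
eef_rot: [3.142, -0.001, 0.039]
force: [-0.3, 0.2, -1.0]
grip_width: 0.0275
grip_force: 20.0
row [-8.428, -22.909, 0.063, 0.0, -0.001, -0.001] t 19.35
```

```bash
python3 -m jog '[[-1.5,-4,0,0,0,0],[-3,-8,0,0,0,0],[-4.5,-12,0,0,0,0],[-6,-16,0,0,0,0],[-7.5,-20,0,0,0,0],[-8.4,-22.9,0,0,0,0],[-8.4,-22.9,0,0,0,0],[-8.4,-22.9,0,0,0,0]]'; python3 -m jog '[[0,0,4,0,0,0],[0,0,6,0,0,0],[0,0,7,0,0,0],[0,0,7,0,0,0],[0,0,7,0,0,0]]'; python3 -m jog '[[0,0,0.1,0,0,0],[0,0,0.2,0,0,0],[0,0,0.3,0,0,0],[0,0,0.3,0,0,0],[0,0,0.3,0,0,0]]';python3 -m jog '[[0,0,0.05,0,0,0],[0,0,0.1,0,0,0],[0,0,0.1,0,0,0]]'
```

```text
time_s: 20.15
ee_pos: [0.4088, 0.2643, 0.287]
eef_rot: [3.141, 0.002, 0.04]
force: [0.9, -1.1, 0.1]
grip_width: 0.0276
grip_force: 20.0
time_s: 20.65
ee_pos: [0.4095, 0.2638, 0.2188]
eef_rot: [-3.141, -0.001, 0.038]
force: [-0.6, 0.3, 0.3]
grip_width: 0.0274
grip_force: 20.0
time_s: 21.15
ee_pos: [0.4091, 0.2642, 0.2153]
eef_rot: [-3.142, -0.0, 0.039]
force: [-0.2, -0.4, -0.6]
grip_width: 0.0271
grip_force: 20.0
time_s: 21.45
ee_pos: [0.4091, 0.2641, 0.2142]
eef_rot: [-3.142, -0.0, 0.039]
force: [-1.3, -0.2, 2.1]
grip_width: 0.0276
grip_force: 20.0
```

```bash
python3 -m jog '[[0,0,0,0,0,0],[0,0,0,0,0,0],[0,0,0,0,0,0],[0,0,-3,0,0,0],[0,0,-7,0,0,0],[0,0,-10,0,0,0],[0,0,-10,0,0,0]]' 50 10; python3 -m jog '[[2,3.5,0,0,0,0.025],[4,7,0,0,0,0.025],[6,11,0,0,0,0.025],[8,15,0,0,0,0.025],[10,19,0,0,0,0.025],[12,23,0,0,0,0.025],[13.8,26.7,0,0,0,0.025],[13.8,26.7,0,0,0,0.025]]' 43; python3 -m jog '[[0,0,0,0,0,0],[0,0,3,0,0,0],[0,0,6,0,0,0],[0,0,6,0,0,0],[0,0,6,0,0,0]]'
python3 - <<'E'
from meas import *
c=ctrl.camera("wrist");np.save("w8.npy",c,allow_pickle=True)
q,ce,r=blob(c,"red",(0,190,60),(6,255,255),(200,50,440,260),.032)
print(ce,ctrl.get_obs()["ee_pos"])
blob(c,"blue",(100,130,50),(125,255,255),(100,50,400,260),.032)
E
python3 d.py 0.557 0.003 0.2134 0.015
```

```text
time_s: 22.15
ee_pos: [0.4095, 0.2644, 0.3179]
eef_rot: [-3.139, -0.006, 0.039]
force: [-0.9, 0.9, -0.4]
grip_width: 0.047
grip_force: 0.0
time_s: 22.95
ee_pos: [0.5585, -0.001, 0.3129]
eef_rot: [3.141, 0.001, 0.01]
force: [-0.4, 0.3, -0.3]
grip_width: 0.0406
grip_force: 0.0
time_s: 23.45
ee_pos: [0.5572, 0.0036, 0.2546]
eef_rot: [-3.141, 0.001, 0.015]
force: [0.3, -0.8, 0.5]
grip_width: 0.0405
grip_force: 0.0
red px [307 194] [323 238] cen [564.3587   2.4864] rect [564.3   2.3  31.6  10.8   0.5] circ [564.3   2.6] 16.4
[564.3587   2.4864] [0.5575 0.0034 0.2554]
blue px [213 194] [229 238] cen [566.8328  67.2879] rect [563.3  65.6  31.6  10.7   0.6] circ [563.4  66.3] 16.3
row [-0.054, 0.041, 4.203, 0.0, -0.001, -0.0] t 23.5
```

```bash
python3 -m jog '[[0,0.08,2,0,0,0],[0,0.08,4,0,0,0],[0,0.08,4.2,0,0,0],[0,0.08,4.2,0,0,0],[0,0.08,4.2,0,0,0]]'; python3 -m jog '[[0,0,0,0,0,0],[0,0,0,0,0,0],[0,0,0,0,0,0],[0,0,0,0,0,0]]' 5 4;  python3 -m jog '[[0,0,0,0,0,0],[-1,0,-0.05,0,0,0],[-2,0,-0.1,0,0,0],[-3,0,-0.1,0,0,0],[-4,0,-0.1,0,0,0],[-5,0,-0.1,0,0,0],[-6,0,-0.1,0,0,0],[-6.6,0,-0.1,0,0,0]]' 5 20
```

```text
time_s: 24.0
ee_pos: [0.5577, 0.002, 0.2137]
eef_rot: [3.141, -0.002, 0.014]
force: [-0.0, 0.2, 0.5]
grip_width: 0.0406
grip_force: 0.0
time_s: 24.4
ee_pos: [0.5574, 0.0019, 0.2123]
eef_rot: [-3.142, -0.0, 0.014]
force: [0.0, -0.3, -0.3]
grip_width: 0.0122
grip_force: 0.7
time_s: 25.2
ee_pos: [0.4904, 0.001, 0.2132]
eef_rot: [-3.142, 0.0, 0.014]
force: [0.1, 0.7, 0.1]
grip_width: 0.0112
grip_force: 19.9
```

```bash
python3 -m jog '[[0,0,-2,0,0,0],[0,0,-5,0,0,0],[0,0,-8,0,0,0],[0,0,-8,0,0,0],[0,0,-8,0,0,0]]'; python3 -m jog '[[-0.3,3,0,0,0,0],[-0.7,7,0,0,0,0],[-1.1,11,0,0,0,0],[-1.5,15,0,0,0,0],[-1.9,19,0,0,0,0],[-2.3,23,0,0,0,0],[-2.6,27,0,0,0,0],[-2.8,29.8,0,0,0,0]]'; python3 -m jog '[[0,0,0,0,0,0],[0,0,0,0,0,0],[0,0,3,0,0,0],[0,0,5,0,0,0],[0,0,5,0,0,0],[0,0,5,0,0,0]]'
python3 - <<'E'
from meas import *
c=ctrl.camera("wrist")
blob(c,"red",(0,190,40),(3,255,255),(200,20,440,270),.068)
blob(c,"saucer",(3,100,40),(18,255,255),(100,0,640,280),.014,kern=15)
cv2.imwrite("pics/w9.png",c["img"]);print(ctrl.get_obs()["ee_pos"])
E
```

```text
time_s: 25.7
ee_pos: [0.4911, 0.001, 0.2933]
eef_rot: [3.141, -0.001, 0.014]
force: [0.2, 0.0, -0.7]
grip_width: 0.0111
grip_force: 19.9
time_s: 26.5
ee_pos: [0.4667, -0.2996, 0.2916]
eef_rot: [-3.141, 0.002, 0.013]
force: [0.3, -0.2, -0.9]
grip_width: 0.0114
grip_force: 19.9
time_s: 27.1
ee_pos: [0.4678, -0.2966, 0.2434]
eef_rot: [-3.141, 0.0, 0.015]
force: [0.4, -0.2, 1.2]
grip_width: 0.0113
grip_force: 19.9
red px [303 116] [323 267] cen [ 500.7288 -296.4058] rect [ 501.8 -296.1   79.8   10.4    1.3] circ [ 501.7 -296.8] 40.1
saucer px [229  89] [402 251] cen [ 504.9441 -298.1697] rect [ 502.2 -298.   117.8  110.7   89.2] circ [ 499.1 -298.2] 59.3
[ 0.4678 -0.2969  0.244 ]
```

View pics/w9.png

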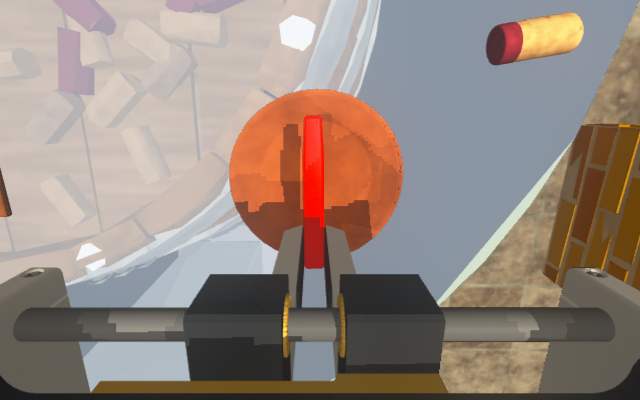

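The red stick is held level over the saucer from (313,116) to (313,268), with the saucer centred at about (316,170).

```bash
python3 -m jog '[[0,0,2,0,0,0],[0,0,3,0,0,0],[-0.05,-0.03,3.5,0,0,0],[-0.05,-0.03,3.7,0,0,0],[-0.05,-0.03,3.8,0,0,0],[-0.05,-0.03,3.8,0,0,0]]'; python3 -m jog '[[0,0,0.05,0,0,0],[0,0,0.1,0,0,0],[0,0,0.1,0,0,0]]'
```

```text
time_s: 27.75
ee_pos: [0.4671, -0.2972, 0.2056]
eef_rot: [3.141, -0.001, 0.014]
force: [0.4, -0.5, 0.3]
grip_width: 0.0114
grip_force: 19.9
time_s: 28.05
ee_pos: [0.467, -0.2971, 0.2042]
eef_rot: [3.142, -0.0, 0.014]
force: [0.5, 0.8, 0.8]
grip_width: 0.0115
grip_force: 19.9
```

```bash
python3 -m jog '[[0,0,0,0,0,0],[0,0,0,0,0,0],[0,0,0,0,0,0],[0,0,0,0,0,0],[0,0,0,0,0,0]]' 28 5; python3 -m jog '[[0,0,-3,0,0,0],[0,0,-7,0,0,0],[0,0,-11,0,0,0],[-2,0,-13,0,0,0],[-2,0,-13,0,0,0],[-2,0,-13,0,0,0]]' 60;python3 - <<'E'
from meas import *
c=ctrl.camera("wrist")
blob(c,"red",(0,190,40),(3,255,255),(200,20,440,270),.016)
blob(c,"saucer",(3,100,40),(18,255,255),(100,0,640,280),.014,kern=15)
cv2.imwrite("pics/w10.png",c["img"]);print(ctrl.get_obs()["ee_pos"])
for n in("scene","side"):
    c=ctrl.camera(n);np.save(n+"1.npy",c,allow_pickle=True);blob(c,n+"red",(0,190,80),(3,255,255),{"scene":(365,145,420,190),"side":(160,200,225,260)}[n],.016)
E
python3 d.py 0.4091 0.2641 0.364 0.039
```

```text
time_s: 28.55
ee_pos: [0.467, -0.2971, 0.2042]
eef_rot: [-3.142, -0.0, 0.014]
force: [-0.1, 0.4, -0.3]
grip_width: 0.0264
grip_force: 0.0
time_s: 29.15
ee_pos: [0.4469, -0.2974, 0.3339]
eef_rot: [3.141, -0.0, 0.013]
force: [-0.0, 0.5, -0.2]
grip_width: 0.0566
grip_force: 0.0
red px [308  92] [320 181] cen [ 497.806  -297.7875] rect [ 499.  -297.7   11.    82.3   89.8] circ [ 499.  -297.5] 41.3
saucer px [529  45] [639 279] cen [ 439.4751 -575.1099] rect [ 453.7 -560.8  237.4  111.3   16. ] circ [ 465.7 -602.3] 119.3
[ 0.4471 -0.2973  0.3332]
scenered px [382 162] [403 174] cen [ 490.3371 -292.3592] rect [ 493.8 -292.3   78.6   13.8    0.4] circ [ 493.7 -290.4] 39.3
sidered px [187 216] [199 243] cen [ 501.6283 -296.8488] rect [ 502.6 -296.9   84.6   10.     0.4] circ [ 502.6 -298. ] 42.3
row [-3.039, -56.19, -3.04, -0.001, 0.002, -0.025] t 29.3
```

The red stick lies in the saucer, centred to within about a millimetre. Next I'll return the stopper.

```bash
python3 -m jog '[[-0.5,-4,-3,0,0,0],[-1,-9,-3,0,0,0],[-1.5,-14,-3,0,0,0],[-2,-19,-3,0,0,0],[-2,-24,-3,0,0,0],[-2,-29,-3,0,0,0],[-2,-34,-3,0,0,0],[-2,-38,-3,0,0,0]]'>/dev/null; python3 -m jog '[[-0.5,-5,0,0,0,0],[-1,-10,0,0,0,0],[-1.8,-15,0,0,0,0],[-1.8,-20,0,0,0,0],[-1.8,-24,0,0,0,0],[-1.8,-24,0,0,0,0],[-1.8,-24,0,0,0,0]]'; python3 d.py 0.4004 0.3342 0.2360 0.019
python3 - <<'E'
from meas import *
c=ctrl.camera("wrist")
blob(c,"cork",(12,110,90),(28,255,255),(290,150,340,240),.068);print(proj(c,[.4004,.3342,.068]));cv2.imwrite("pics/w11.png",c["img"])
E
```

```text
time_s: 30.8
ee_pos: [0.4003, 0.3227, 0.3629]
eef_rot: [3.14, 0.002, 0.016]
force: [-1.6, -0.8, -0.0]
grip_width: 0.0564
grip_force: 0.0
row [0.055, -1.169, 12.687, 0.001, 0.002, -0.003] t 30.8
cork px [290 150] [339 226] cen [408.1546 320.2473] rect [408.1 321.   70.6  45.6   0.9] circ [408.1 321.7] 41.6
[299.8612 197.2913]
```

```bash
python3 -m jog '[[0,-1.1,0,0,0,-0.003],[0,-1.1,0,0,0,-0.003],[0,-1.1,0,0,0,-0.003]]'; python3 d.py 0.4004 0.3342 0.2360 0.019
python3 - <<'E'
from meas import *
c=ctrl.camera("wrist");cv2.imwrite("pics/w11.png",cv2.resize(c["img"][120:280,230:400],None,fx=3,fy=3));print(proj(c,[.4004,.3342,.068]))
E
```

```text
time_s: 31.15
ee_pos: [0.4004, 0.3328, 0.3642]
eef_rot: [-3.142, -0.0, 0.016]
force: [0.0, 0.1, -0.4]
grip_width: 0.0561
grip_force: 0.0
row [-0.002, -0.144, 12.818, -0.0, -0.0, -0.003] t 31.15
[311.4157 197.8518]
```

View pics/w11.png

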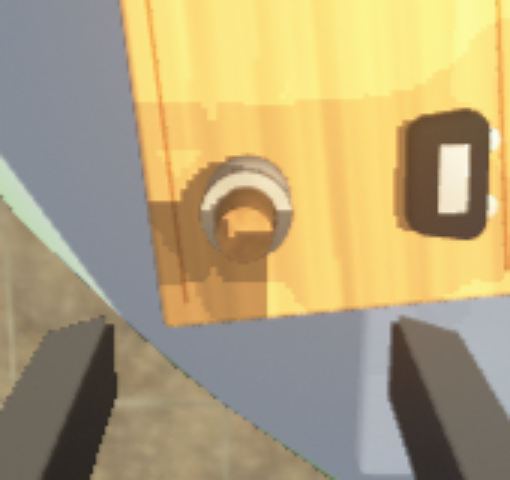

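The stopper (px 312,195) and the cutter (px 380,180) both stand well on the side board, and the stopper matches the prediction.

```bash
python3 -m jog '[[0,-0.14,4,0,0,-0.003],[0,-0.14,8,0,0,-0.003],[0,-0.14,11,0,0,-0.003],[0,-0.14,12.8,0,0,-0.003],[0,-0.14,12.8,0,0,-0.003],[0,-0.14,12.8,0,0,-0.003]]' 60 4; python3 -m jog '[[0,0,0,0,0,0],[0,0,0,0,0,0],[0,0,0,0,0,0],[0,0,0,0,0,0]]' 10 4; python3 -m jog '[[0,0,0,0,0,0],[0,0,0,0,0,0],[0,0,-2,0,0,0],[0,0,-6,0,0,0],[0,0,-8,0,0,0],[0,0,-8,0,0,0],[0,0,-8,0,0,0]]' 10 25; python3 d.py 0.5019 0.1031 0.316 0.019
```

```text
time_s: 31.8
ee_pos: [0.4005, 0.3344, 0.2369]
eef_rot: [-3.141, -0.0, 0.019]
force: [-0.2, 0.3, 0.1]
grip_width: 0.0563
grip_force: 0.0
time_s: 32.2
ee_pos: [0.4003, 0.3345, 0.2366]
eef_rot: [-3.141, -0.001, 0.02]
force: [-0.5, -0.2, 2.8]
grip_width: 0.0294
grip_force: 4.0
time_s: 32.9
ee_pos: [0.4001, 0.3343, 0.3154]
eef_rot: [3.141, 0.001, 0.02]
force: [0.3, -0.2, -0.9]
grip_width: 0.0285
grip_force: 25.0
row [9.724, 23.32, -0.055, 0.0, 0.001, 0.001] t 32.9
```

```bash
python3 -m jog '[[2,4,0,0,0,0],[3.5,8,0,0,0,0],[5,12,0,0,0,0],[7,16,0,0,0,0],[8.5,20,0,0,0,0],[9.7,23.3,0,0,0,0],[9.7,23.3,0,0,0,0],[9.7,23.3,0,0,0,0]]'; python3 -m jog '[[0,0,0,0,0,0],[0,0,4,0,0,0],[0,0,7,0,0,0],[0,0,8,0,0,0],[0,0,8,0,0,0],[0,0,8,0,0,0],[0,0,8,0,0,0]]'; python3 d.py 0.5019 0.1031 0.2306 0.019
```

```text
time_s: 33.7
ee_pos: [0.5017, 0.103, 0.3147]
eef_rot: [3.141, 0.002, 0.018]
force: [0.2, -0.3, -1.4]
grip_width: 0.0286
grip_force: 25.0
time_s: 34.4
ee_pos: [0.5022, 0.1037, 0.2376]
eef_rot: [-3.141, -0.002, 0.02]
force: [-0.0, -0.0, -0.6]
grip_width: 0.0286
grip_force: 25.0
row [-0.028, 0.059, 0.699, -0.0, -0.002, 0.001] t 34.4
```

```bash
python3 -m jog '[[0,0,0,0,0,0],[0,0.04,0.2,0,0,0],[0,0.04,0.4,0,0,0],[0,0.04,0.5,0,0,0],[0,0.04,0.5,0,0,0],[0,0.04,0.5,0,0,0]]';python3 -m jog '[[0,0,0.04,0,0,0],[0,0,0.08,0,0,0],[0,0,0.08,0,0,0],[0,0,0.08,0,0,0]]'; python3 d.py 0.5019 0.1031 0.2306 0.019
```

```text
time_s: 35.0
ee_pos: [0.5019, 0.103, 0.2311]
eef_rot: [-3.142, 0.0, 0.02]
force: [0.3, -0.1, -0.4]
grip_width: 0.0287
grip_force: 25.0
time_s: 35.4
ee_pos: [0.5019, 0.103, 0.2306]
eef_rot: [-3.142, -0.0, 0.02]
force: [-0.5, -0.3, 4.5]
grip_width: 0.0289
grip_force: 25.0
row [-0.002, -0.008, 0.001, -0.0, -0.0, 0.001] t 35.4
```

```bash
python3 -m jog '[[0,0,0,0,0,0],[0,0,0,0,0,0],[0,0,0,0,0,0],[0,0,0,0,0,0],[0,0,-4,0,0,0],[0,0,-8,0,0,0],[0,0,-10,0,0,0],[0,0,-10,0,0,0]]' 55 4; python3 -m jog '[[-2,-4,0,0,0,-0.02],[-4,-8,0,0,0,-0.02],[-7,-12,0,0,0,-0.02],[-9,-16,0,0,0,-0.02],[-9,-16,0,0,0,-0.02],[-9,-16,0,0,0,-0.02],[-9,-16,0,0,0,-0.02],[-9,-16,0,0,0,-0.02]]'; python3 d.py 0.4091 0.2641 0.2142 0.039
```

```text
time_s: 36.2
ee_pos: [0.5021, 0.1031, 0.3331]
eef_rot: [-3.141, -0.005, 0.02]
force: [0.3, -0.4, -0.8]
grip_width: 0.0517
grip_force: 0.0
time_s: 37.0
ee_pos: [0.4093, 0.2603, 0.3299]
eef_rot: [3.141, 0.001, 0.038]
force: [0.2, 0.4, 0.3]
grip_width: 0.0513
grip_force: 0.0
row [0.005, -0.382, 11.573, 0.0, 0.001, -0.001] t 37.0
```

```bash
python3 -m jog '[[0,-0.35,4,0,0,0],[0,-0.35,8,0,0,0],[0,-0.35,10.5,0,0,0],[0,-0.35,11.5,0,0,0],[0,-0.35,11.5,0,0,0],[0,-0.35,11.5,0,0,0],[0,-0.35,11.5,0,0,0]]'; python3 -m jog '[[0,0,0,0,0,0],[0,0,0,0,0,0],[0,0,0,0,0,0],[0,0,0,0,0,0]]' 10 4; python3 -m jog '[[0,0,0,0,0,0],[0,0,0,0,0,0],[0,0,-2,0,0,0],[0,0,-6,0,0,0],[0,0,-8,0,0,0],[0,0,-8,0,0,0],[0,0,-8,0,0,0]]' 10 20; python3 d.py 0.502 0.0386 0.294 0.039
```

```text
time_s: 37.7
ee_pos: [0.409, 0.2647, 0.2167]
eef_rot: [-3.141, -0.002, 0.04]
force: [0.5, 0.5, -1.0]
grip_width: 0.0515
grip_force: 0.0
time_s: 38.1
ee_pos: [0.4086, 0.2647, 0.2156]
eef_rot: [-3.142, -0.0, 0.04]
force: [-0.3, -0.0, 3.3]
grip_width: 0.0279
grip_force: 4.0
time_s: 38.8
ee_pos: [0.4084, 0.2646, 0.2947]
eef_rot: [3.142, 0.0, 0.04]
force: [0.4, -0.6, -0.3]
grip_width: 0.0269
grip_force: 20.0
row [8.456, 22.957, 0.074, 0.0, 0.0, 0.001] t 38.8
```

```bash
python3 -m jog '[[1.5,4,0,0,0,0],[3,8,0,0,0,0],[4.5,12,0,0,0,0],[6,16,0,0,0,0],[7.5,20,0,0,0,0],[8.4,22.9,0,0,0,0],[8.4,22.9,0,0,0,0],[8.4,22.9,0,0,0,0]]'; python3 -m jog '[[0,0,0,0,0,0],[0,0,4,0,0,0],[0,0,7,0,0,0],[0,0,8,0,0,0],[0,0,8,0,0,0],[0,0,8,0,0,0],[0,0,8,0,0,0]]'; python3 d.py 0.5014 0.0386 0.2095 0.039
```

```text
time_s: 39.6
ee_pos: [0.5014, 0.039, 0.2939]
eef_rot: [-3.141, 0.003, 0.039]
force: [-0.1, 0.2, -0.4]
grip_width: 0.0277
grip_force: 20.0
time_s: 40.3
ee_pos: [0.502, 0.0395, 0.2168]
eef_rot: [3.142, -0.002, 0.04]
force: [0.8, 0.6, -0.2]
grip_width: 0.0273
grip_force: 20.0
row [-0.06, 0.083, 0.727, 0.0, -0.002, 0.001] t 40.3
```

```bash
python3 -m jog '[[-0.04,0.06,0,0,0,0],[-0.04,0.06,0.2,0,0,0],[-0.04,0.06,0.4,0,0,0],[-0.04,0.06,0.55,0,0,0],[-0.04,0.06,0.55,0,0,0],[-0.04,0.06,0.55,0,0,0]]';python3 -m jog '[[0,0,0.04,0,0,0],[0,0,0.08,0,0,0],[0,0,0.08,0,0,0],[0,0,0.08,0,0,0]]'; python3 d.py 0.5014 0.0386 0.2095 0.039
```

```text
time_s: 40.9
ee_pos: [0.5012, 0.0386, 0.2098]
eef_rot: [-3.142, 0.0, 0.04]
force: [-0.2, -1.9, -0.6]
grip_width: 0.0272
grip_force: 20.0
time_s: 41.3
ee_pos: [0.5012, 0.0386, 0.2096]
eef_rot: [3.142, -0.0, 0.04]
force: [-3.6, 0.9, 8.0]
grip_width: 0.0274
grip_force: 20.0
row [0.015, 0.003, 0.009, 0.0, -0.0, 0.001] t 41.3
```

```bash
python3 -m jog '[[0,0,0,0,0,0],[0,0,0,0,0,0],[0,0,0,0,0,0],[0,0,0,0,0,0],[0,0,-4,0,0,0],[0,0,-8,0,0,0],[0,0,-12,0,0,0],[0,0,-16,0,0,0]]' 55 4; python3 -m jog '[[-2.2,-3.5,-2.6,0,0,0.02],[-4.2,-7,-2.6,0,0,0.02],[-4.2,-7,-2.6,0,0,0.02],[-4.2,-7,-2.6,0,0,0.02],[-4.2,-7,-2.6,0,0,0.02],[-4.2,-7,-2.6,0,0,0.02]]'; cat > cmp.py <<'E'
from meas import *
a=np.load("w4.npy",allow_pickle=True).item();b=ctrl.camera("wrist");np.save("w12.npy",b,allow_pickle=True)
print(ctrl.get_obs()["ee_pos"],ctrl.get_obs()["eef_rot"])
for c in(a,b):
    print("---")
    o=proj(c,[.502,.037,.02]).astype(int);s=proj(c,[.502,.103,.062]).astype(int)
    w=lambda p,x,y:(p[0]-x,p[1]-y,p[0]+x,p[1]+y)
    felt(c,w(proj(c,[.502,.034,.006]).astype(int),29,29));felt(c,w(proj(c,[.502,.104,.006]).astype(int),29,29))
    blob(c,"cork",(12,110,150),(28,255,255),w(s,16,16),.062)
    blob(c,"pad",(0,0,200),(179,40,255),w(o,10,24),.020)
    blob(c,"cutter",(0,0,0),(179,255,75),w(o,22,27),.013)
E
python3 cmp.py; python3 d.py .4568 .1073 .3955 .019
```

```text
time_s: 42.1
ee_pos: [0.5009, 0.0386, 0.3707]
eef_rot: [-3.142, 0.0, 0.04]
force: [0.7, -0.1, -0.5]
grip_width: 0.0516
grip_force: 0.0
time_s: 42.7
ee_pos: [0.4569, 0.1062, 0.3947]
eef_rot: [3.141, 0.001, 0.019]
force: [-0.2, -0.2, -0.3]
grip_width: 0.0517
grip_force: 0.0
[0.4569 0.1062 0.3947] [3.1415 0.0007 0.0187]
---
felt px [350 113] [403 167] cen [502.3552  34.2101] rect [502.5  34.3  62.4  61.9   2.8] circ [502.3  34.1] 31.8
felt px [287 112] [343 167] cen [501.7103 105.121 ] rect [501.7 106.3  63.2  66.1   1.1] circ [497.7 111.1] 39.5
cork px [310 136] [327 153] cen [501.986  103.0837] rect [502.2 102.9  16.7  16.9   1.1] circ [502.2 102.4] 9.7
pad px [373 131] [381 151] cen [503.458   36.9715] rect [503.2  36.6  22.6   8.9   3.9] circ [503.1  37.1] 12.0
cutter px [362 122] [387 160] cen [502.278   37.8273] rect [502.2  38.2  43.2  28.5   1.8] circ [502.   36.6] 23.3
---
felt px [349 112] [402 166] cen [502.457   34.1877] rect [502.6  34.4  62.1  61.8   2.8] circ [502.3  34.1] 31.8
felt px [286 112] [343 167] cen [501.6022 104.756 ] rect [500.8 105.7  63.   66.9   1.1] circ [496.1 110.1] 39.5
cork px [309 135] [326 152] cen [502.0268 102.6962] rect [502.3 102.6  16.6  16.8   1.1] circ [502.  102.8] 9.0
pad px [371 130] [380 151] cen [503.0074  36.9425] rect [502.7  37.2  23.2   9.2   1. ] circ [502.6  36.1] 12.0
cutter px [361 121] [386 160] cen [502.0823  38.0349] rect [501.7  38.1  44.4  28.3   3.4] circ [501.8  37. ] 23.2
row [-0.008, -0.107, -0.083, 0.0, 0.001, -0.0] t 42.75
```

Stopper and cutter are back within about 0.5 mm. The bottle is next.

```bash
python3 -m jog '[[0,0,-4.5,0,0,0],[0,0,-9,0,0,0],[0,0,-12.5,0,0,0],[3,-5,-12.5,0,0,0],[6,-9,-12.5,0,0,0],[9,-14,-12.5,0,0,0],[11,-18,-12.5,0,0,0],[13,-21.2,-12.5,0,0,0]]' 60 8; python3 -m jog '[[0,0,0,0,0,0],[0,0,0,0,0,0],[0,0,0,0,0,0],[0,0,0,0,0,0]]'; python3 d.py 0.583 0.3206 0.415 0.019
python3 - <<'E'
from meas import *
c=ctrl.camera("wrist");p=proj(c,[.583,.3206,.253]);print(p);u,v=p.astype(int)
cv2.imwrite("pics/w13.png",cv2.resize(c["img"][v-50:v+80,u-85:u+85],None,fx=4,fy=4))
E
```

```text
time_s: 43.55
ee_pos: [0.5833, 0.3229, 0.5195]
eef_rot: [3.141, 0.0, 0.019]
force: [0.6, -0.7, 0.6]
grip_width: 0.0565
grip_force: 0.0
time_s: 43.95
ee_pos: [0.5819, 0.32, 0.5214]
eef_rot: [-3.141, -0.002, 0.018]
force: [-0.1, -0.2, -0.0]
grip_width: 0.0564
grip_force: 0.0
row [0.099, -0.049, 10.639, -0.001, -0.002, -0.001] t 43.95
[312.4815 205.8943]
```

View pics/w13.png

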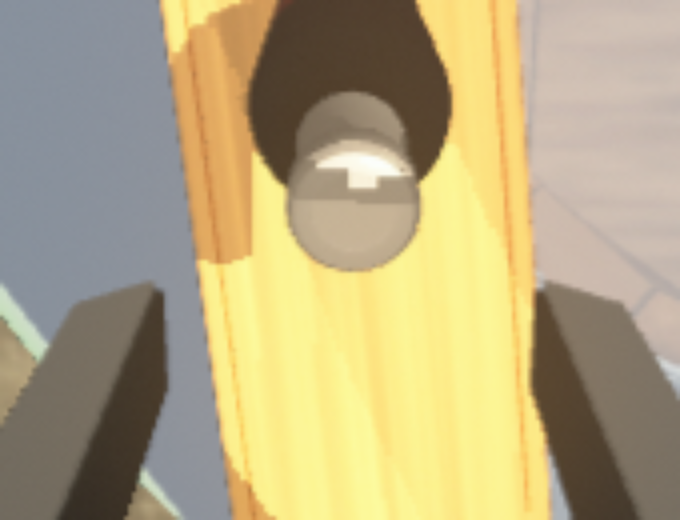

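The bottle neck, centred at crop (353,205), lies on the fingers' midline (351).

```bash
python3 -m jog '[[0.1,-0.05,4,0,0,0],[0.1,-0.05,8,0,0,0],[0.1,-0.05,10.5,0,0,0],[0.1,-0.05,10.6,0,0,0],[0.1,-0.05,10.6,0,0,0],[0.1,-0.05,10.6,0,0,0]]'; python3 -m jog '[[0,0,0,0,0,0],[0,0,0,0,0,0],[0,0,0,0,0,0],[0,0,0,0,0,0],[0,0,0,0,0,0]]' 20 8; python3 -m jog '[[0,0,0,0,0,0],[0,0,0,0,0,0],[0,0,-1,0,0,0],[0,0,-3,0,0,0],[0,0,-6,0,0,0],[0,0,-9,0,0,0],[0,0,-10,0,0,0],[0,0,-10,0,0,0]]' 20 60; python3 d.py 0.5046 -0.0369 0.515 0.019
```

```text
time_s: 44.6
ee_pos: [0.5832, 0.3217, 0.4167]
eef_rot: [-3.14, -0.003, 0.02]
force: [0.2, -0.2, -0.3]
grip_width: 0.0562
grip_force: 0.0
time_s: 45.1
ee_pos: [0.5833, 0.3219, 0.4142]
eef_rot: [3.142, -0.0, 0.02]
force: [-0.1, -0.6, 1.8]
grip_width: 0.0256
grip_force: 8.0
time_s: 45.9
ee_pos: [0.5831, 0.3219, 0.5148]
eef_rot: [-3.141, -0.001, 0.02]
force: [0.8, -0.1, -6.4]
grip_width: 0.0246
grip_force: 59.9
row [-8.565, 35.718, -0.056, -0.001, -0.001, 0.001] t 45.9
```

```bash
python3 -m jog '[[-0.5,2,0,0,0,0],[-1.5,6,0,0,0,0],[-2.5,10,0,0,0,0],[-3.5,14,0,0,0,0],[-4.5,18,0,0,0,0],[-5.5,22,0,0,0,0],[-6.5,26,0,0,0,0],[-7.5,30,0,0,0,0]]'; python3 -m jog '[[-0.7,3.5,0,0,0,0],[-1.1,5.65,0,0,0,0],[-1.1,5.65,0,0,0,0],[-1.1,5.65,0,0,0,0],[-1.1,5.65,0,0,0,0]]'; python3 -m jog '[[0,0,3,0,0,0],[0,0,6,0,0,0],[0,0,9,0,0,0],[0,0,9.7,0,0,0],[0,0,9.7,0,0,0],[0,0,9.7,0,0,0],[0,0,9.7,0,0,0]]'; python3 d.py 0.5046 -0.0364 0.4088 0.019
```

```text
time_s: 46.7
ee_pos: [0.5136, 0.019, 0.512]
eef_rot: [-3.141, 0.003, 0.02]
force: [1.0, 0.3, -6.3]
grip_width: 0.0245
grip_force: 60.0
time_s: 47.2
ee_pos: [0.5045, -0.0355, 0.5131]
eef_rot: [-3.141, 0.001, 0.021]
force: [0.0, 1.0, -6.3]
grip_width: 0.0242
grip_force: 60.0
time_s: 47.9
ee_pos: [0.5045, -0.036, 0.4186]
eef_rot: [3.141, -0.002, 0.02]
force: [0.9, 0.3, -6.9]
grip_width: 0.0245
grip_force: 60.0
row [0.011, 0.035, 0.979, 0.0, -0.002, 0.001] t 47.9
```

```bash
python3 -m jog '[[0,0,0.2,0,0,0],[0,0,0.4,0,0,0],[0,0,0.6,0,0,0],[0,0,0.7,0,0,0],[0,0,0.7,0,0,0],[0,0,0.7,0,0,0]]';python3 -m jog '[[0,0,0.06,0,0,0],[0,0,0.12,0,0,0],[0,0,0.12,0,0,0],[0,0,0.12,0,0,0]]';python3 -m jog '[[0,0,0.05,0,0,0],[0,0,0.1,0,0,0],[0,0,0.1,0,0,0],[0,0,0.1,0,0,0]]'
```

```text
time_s: 48.5
ee_pos: [0.5043, -0.0362, 0.41]
eef_rot: [-3.142, 0.0, 0.02]
force: [0.7, -0.4, -5.8]
grip_width: 0.0242
grip_force: 60.0
time_s: 48.9
ee_pos: [0.5043, -0.0362, 0.4089]
eef_rot: [3.142, -0.0, 0.02]
force: [0.5, 0.1, -6.5]
grip_width: 0.0245
grip_force: 60.0
time_s: 49.3
ee_pos: [0.5043, -0.0362, 0.4083]
eef_rot: [3.141, -0.001, 0.02]
force: [-0.2, -0.5, 0.1]
grip_width: 0.0247
grip_force: 60.1
```

```bash
python3 -m jog '[[0,0,0,0,0,0],[0,0,0,0,0,0],[0,0,0,0,0,0],[0,0,0,0,0,0],[0,0,-4,0,0,0],[0,0,-8,0,0,0],[0,0,-11.2,0,0,0],[0,0,-11.2,0,0,0]]' 60 10; python3 -m jog '[[-3,-3,0,0,0,0],[-6.2,-6.3,0,0,0,0],[-6.2,-6.3,0,0,0,0],[-6.2,-6.3,0,0,0,0],[-6.2,-6.3,0,0,0,0],[-6.2,-6.3,0,0,0,0],[-6.2,-6.3,0,0,0,0]]' 
python3 - <<'E'
from meas import *
a=np.load("w1.npy",allow_pickle=True).item();b=ctrl.camera("wrist");np.save("w14.npy",b,allow_pickle=True);cv2.imwrite("pics/w14.png",b["img"])
print(ctrl.get_obs()["ee_pos"])
for c in(a,b):
    print("---")
    w=lambda X,x,y:(lambda p:(p[0]-x,p[1]-y,p[0]+x,p[1]+y))(proj(c,X).astype(int))
    q,ce,r=blob(c,"foil",(0,0,235),(179,40,255),w([.504,-.036,.247],27,27),.247)
    blob(c,"cork",(12,110,150),(28,255,255),w([.502,.103,.062],13,13),.062)
    blob(c,"cutter",(0,0,0),(179,255,70),w([.502,.037,.013],17,20),.013)
    blob(c,"blue",(100,130,50),(125,255,255),w([.564,.067,.032],15,20),.032)
    blob(c,"yellow",(22,150,120),(34,255,255),w([.624,.035,.046],30,20),.046)
for n,roi in(("scene",(325,150,360,175)),("side",(270,125,300,150))):
    for c in(cv2.imread(f"pics/{n}0.png"),ctrl.camera(n)["img"]):
        h=cv2.cvtColor(c,cv2.COLOR_BGR2HSV);m=cv2.inRange(h,(0,0,180),(179,60,255));x0,y0,x1,y1=roi;mm=cv2.moments(m[y0:y1,x0:x1],True);print(n,mm["m00"],x0+mm["m10"]/mm["m00"],y0+mm["m01"]/mm["m00"])
E
```

```text
time_s: 50.1
ee_pos: [0.5039, -0.0361, 0.5242]
eef_rot: [3.14, -0.007, 0.02]
force: [0.7, 0.3, -0.8]
grip_width: 0.0565
grip_force: 0.0
time_s: 50.8
ee_pos: [0.4416, 0.0251, 0.5195]
eef_rot: [-3.142, 0.001, 0.019]
force: [0.1, -0.0, -1.5]
grip_width: 0.0566
grip_force: 0.0
[0.4415 0.0252 0.5195]
---
foil px [402 117] [433 149] cen [503.7037 -35.5899] rect [503.6 -35.7  25.   24.2   6.6] circ [503.8 -35.6] 12.7
cork px [265 114] [278 127] cen [501.5301 102.6007] rect [501.7 102.7  17.1  17.7   2.2] circ [502.5 102.2] 9.7
cutter px [311 106] [328 135] cen [501.7013  37.1091] rect [502.4  37.   42.4  25.8   2.2] circ [502.1  35.6] 22.5
blue px [297  62] [304  88] cen [563.4758  66.4498] rect [563.5  66.5  33.9   9.8   1.7] circ [563.5  66.3] 17.6
yellow px [306  12] [345  39] cen [623.9562  34.8686] rect [624.   34.9  50.9  30.9  89.8] circ [623.9  34.9] 28.5
---
foil px [380 117] [412 149] cen [502.4594 -39.4211] rect [502.6 -39.4  24.7  25.1  48. ] circ [502.4 -39.5] 12.7
cork px [251 116] [264 129] cen [501.6775 101.8848] rect [501.5 101.9  17.2  17.8   1.1] circ [502.6 101.1] 10.3
cutter px [297 107] [314 136] cen [501.6332  37.4953] rect [502.3  37.9  42.6  25.8   1.1] circ [501.9  36.4] 22.5
blue px [282  64] [289  89] cen [563.7113  66.1166] rect [563.8  66.2   9.9  33.1  89.9] circ [563.8  66.2] 17.3
yellow px [289  14] [327  40] cen [624.0962  35.0524] rect [623.7  35.3  30.7  50.1   1.1] circ [624.3  35. ] 28.8
scene 101.0 343.980198019802 162.12871287128712
scene 41.0 347.1707317073171 164.0
side 73.0 284.17808219178085 134.43835616438355
side 71.0 282.3098591549296 134.45070422535213
```

The bottle's foil top is about 3.7 mm too far to -y and 1.2 mm too low in x, while everything else is on the spot. I'll regrip and correct it.

```bash
python3 -m jog '[[3,3.3,0,0,0,0],[6.1,6.6,0,0,0,0],[6.1,6.6,0,0,0,0],[6.1,6.6,0,0,0,0],[6.1,6.6,0,0,0,0],[6.1,6.6,0,0,0,0]]'; python3 d.py 0.5035 -0.040 0.409 0.019
python3 - <<'E'
from meas import *
c=ctrl.camera("wrist");u,v=proj(c,[.5035,-.04,.247]).astype(int);print(u,v)
g=cv2.medianBlur(cv2.cvtColor(c["img"],cv2.COLOR_BGR2GRAY),3)[v-45:v+45,u-60:u+60]
for G,n in((g,"now"),(cv2.cvtColor(cv2.resize(cv2.imread("pics/w3.png"),None,fx=.25,fy=.25,interpolation=cv2.INTER_AREA),cv2.COLOR_BGR2GRAY),"old")):
    h=cv2.HoughCircles(cv2.resize(G,None,fx=4,fy=4,interpolation=cv2.INTER_CUBIC),cv2.HOUGH_GRADIENT,1,30,param1=80,param2=15,minRadius=58,maxRadius=72)
    h=h[0][:4]/4+(np.array([u-60,v-45,0]) if n=="now" else np.array([230,150,0]));print(n,h)
    if n=="now":
        for p in h: print(onz(c,p[0],p[1],.247))
print(ctrl.get_obs()["ee_pos"])
E
```

```text
time_s: 51.55
ee_pos: [0.5028, -0.0385, 0.5203]
eef_rot: [3.142, -0.001, 0.021]
force: [0.4, -0.2, -0.7]
grip_width: 0.0564
grip_force: 0.0
row [0.055, 0.147, 11.13, 0.0, -0.001, 0.002] t 51.55
314 204
now [[314.625 203.375  17.275]]
[ 0.5045 -0.0399  0.247 ]
old [[312.625 202.625  16.725]
 [263.875 161.125  14.775]]
[ 0.5028 -0.0386  0.5203]
```

```bash
python3 -m jog '[[0.1,0.13,4,0,0,0],[0.1,0.13,8,0,0,0],[0.1,0.13,11,0,0,0],[0.1,0.13,11.1,0,0,0],[0.1,0.13,11.1,0,0,0],[0.1,0.13,11.1,0,0,0]]'; python3 -m jog '[[0,0,0,0,0,0],[0,0,0,0,0,0]]'; python3 d.py 0.504 -0.0399 0.409 0.019
```

```text
time_s: 52.2
ee_pos: [0.5045, -0.0404, 0.411]
eef_rot: [3.141, -0.003, 0.02]
force: [0.4, 0.0, -0.2]
grip_width: 0.0564
grip_force: 0.0
time_s: 52.4
ee_pos: [0.5044, -0.0405, 0.4099]
eef_rot: [3.141, -0.002, 0.02]
force: [-0.1, 0.2, 1.2]
grip_width: 0.0566
grip_force: 0.0
row [-0.039, -0.058, 0.089, 0.0, -0.002, 0.001] t 52.4
```

```bash
python3 -m jog '[[0,-0.05,0,0,0,0],[0,-0.05,0,0,0,0]]' 40 3;  python3 -m jog '[[0,0,0,0,0,0],[0,0,0,0,0,0]]' 32|grep -E "ee_pos|force|width"; python3 -m jog '[[0,0,0,0,0,0]]' 30|grep -E "ee_pos|force|width"; python3 -m jog '[[0,0,0,0,0,0]]' 29|grep -E "force|width"; python3 -m jog '[[0,0,0,0,0,0]]' 28|grep -E "force|width"; python3 -m jog '[[0,0,0,0,0,0],[0,0,0,0,0,0]]' 20|grep -E "ee_pos|force|width"
```

```text
time_s: 52.6
ee_pos: [0.5044, -0.04, 0.4091]
eef_rot: [3.142, -0.0, 0.02]
force: [0.8, 0.4, 0.5]
grip_width: 0.0437
grip_force: 0.0
ee_pos: [0.5044, -0.04, 0.4088]
force: [0.3, -0.5, 0.8]
grip_width: 0.0308
grip_force: 0.0
ee_pos: [0.5044, -0.04, 0.4088]
force: [-0.3, -0.1, -0.3]
grip_width: 0.0287
grip_force: 0.0
force: [-0.3, -0.2, 0.0]
grip_width: 0.0272
grip_force: 0.0
force: [-0.5, 0.4, 0.2]
grip_width: 0.0264
grip_force: 0.2
ee_pos: [0.5044, -0.04, 0.4088]
force: [-0.8, 0.8, 0.1]
grip_width: 0.0256
grip_force: 3.0
```

```bash
python3 -m jog '[[0,0,0,0,0,0],[0,0,0,0,0,0],[0,0,-0.2,0,0,0],[0,0,-0.5,0,0,0],[0.05,-0.2,-0.5,0,0,0],[0.05,-0.34,-0.5,0,0,0],[0.05,-0.34,-0.5,0,0,0],[0.05,-0.34,-0.5,0,0,0]]' 20 60; python3 -m jog '[[0,0,0.15,0,0,0],[0,0,0.3,0,0,0],[0,0,0.45,0,0,0],[0,0,0.5,0,0,0],[0,0,0.5,0,0,0],[0,0,0.5,0,0,0]]'
```

```text
time_s: 54.1
ee_pos: [0.5048, -0.0365, 0.4137]
eef_rot: [3.142, 0.0, 0.02]
force: [-1.0, 0.2, -6.1]
grip_width: 0.0245
grip_force: 59.9
time_s: 54.7
ee_pos: [0.5048, -0.0366, 0.409]
eef_rot: [3.142, -0.0, 0.02]
force: [0.3, -0.2, -3.3]
grip_width: 0.0244
grip_force: 59.9
```

Ease it down to full contact, release gently, then check.

```bash
python3 -m jog '[[0,0,0.05,0,0,0],[0,0,0.05,0,0,0],[0,0,0.05,0,0,0]]'; python3 -m jog '[[0,0,0,0,0,0],[0,0,0,0,0,0],[0,0,0,0,0,0]]' 29 5; python3 -m jog '[[0,0,0,0,0,0],[0,0,0,0,0,0],[0,0,0,0,0,0],[0,0,-4,0,0,0],[0,0,-8,0,0,0],[0,0,-11.2,0,0,0],[0,0,-11.2,0,0,0]]' 60 10; python3 -m jog '[[-3,-3,0,0,0,0],[-6.2,-7.4,0,0,0,0],[-6.2,-7.4,0,0,0,0],[-6.2,-7.4,0,0,0,0],[-6.2,-7.4,0,0,0,0],[-6.2,-7.4,0,0,0,0],[-6.2,-7.4,0,0,0,0]]' 
cat > fin.py <<'E'
from meas import *
b=ctrl.camera("wrist");print(ctrl.get_obs()["ee_pos"])
for n in("w1","w14",0):
    c=np.load(n+".npy",allow_pickle=True).item() if n else b
    print("---",n)
    w=lambda X,x,y:(lambda p:(p[0]-x,p[1]-y,p[0]+x,p[1]+y))(proj(c,X).astype(int))
    blob(c,"foil",(0,0,225),(179,45,255),w([.504,-.037,.247],25,25),.247)
    blob(c,"bottle",(0,0,0),(179,255,60),w([.52,-.037,.1],60,60),.1)
    blob(c,"cork",(12,110,150),(28,255,255),w([.502,.103,.062],13,13),.062)
    blob(c,"cutter",(0,0,0),(179,255,70),w([.502,.037,.013],17,20),.013)
print("side")
for c in(cv2.imread("pics/side0.png"),ctrl.camera("side")["img"]):
    h=cv2.cvtColor(c,cv2.COLOR_BGR2HSV);m=cv2.inRange(h,(0,0,180),(179,60,255))[125:150,270:300];mm=cv2.moments(m,True);print(mm["m00"],270+mm["m10"]/mm["m00"],125+mm["m01"]/mm["m00"])
E
python3 fin.py
```

```text
time_s: 55.0
ee_pos: [0.5049, -0.0366, 0.4089]
eef_rot: [3.141, -0.001, 0.02]
force: [0.6, -0.4, 4.0]
grip_width: 0.0247
grip_force: 59.9
time_s: 55.3
ee_pos: [0.5048, -0.0366, 0.4083]
eef_rot: [-3.142, 0.0, 0.02]
force: [-0.3, -0.9, 1.2]
grip_width: 0.027
grip_force: 0.3
time_s: 56.0
ee_pos: [0.5044, -0.0365, 0.5246]
eef_rot: [3.141, -0.007, 0.02]
force: [0.1, -0.1, -0.4]
grip_width: 0.0564
grip_force: 0.0
time_s: 56.7
ee_pos: [0.4419, 0.0356, 0.5199]
eef_rot: [3.142, 0.001, 0.019]
force: [0.4, 0.9, 0.9]
grip_width: 0.0563
grip_force: 0.0
[0.4418 0.0356 0.52  ]
--- w1
foil px [401 116] [433 149] cen [503.8199 -35.5948] rect [503.8 -35.2  25.4  24.9   8.1] circ [503.9 -35.6] 12.9
bottle px [349  99] [410 152] cen [504.1405 -30.3228] rect [504.1 -32.6  72.3  63.7  80.6] circ [501.9 -35.6] 39.7
cork px [265 114] [278 127] cen [501.5301 102.6007] rect [501.7 102.7  17.1  17.7   2.2] circ [502.5 102.2] 9.7
cutter px [311 106] [328 135] cen [501.7013  37.1091] rect [502.4  37.   42.4  25.8   2.2] circ [502.1  35.6] 22.5
--- w14
foil px [380 117] [412 149] cen [502.4744 -39.4127] rect [502
[... 236 characters left out ...]
  17.2  17.8   1.1] circ [502.6 101.1] 10.3
cutter px [297 107] [314 136] cen [501.6332  37.4953] rect [502.3  37.9  42.6  25.8   1.1] circ [501.9  36.4] 22.5
--- 0
foil px [392 117] [423 149] cen [502.8373 -38.387 ] rect [502.6 -38.3  25.2  24.6   4.9] circ [503.  -38.4] 13.0
bottle px [344 100] [399 152] cen [503.1217 -32.2617] rect [502.1 -34.3  66.9  63.8  85.1] circ [500.8 -38.4] 38.3
cork px [259 116] [271 129] cen [501.9143 101.8105] rect [502.  102.2  16.4  17.5  89. ] circ [502.5 101.4] 10.2
cutter px [304 108] [321 137] cen [501.5447  37.5499] rect [501.4  37.7  42.8  25.9   1.4] circ [501.8  35.7] 22.4
side
73.0 284.17808219178085 134.43835616438355
72.0 282.875 134.44444444444446
```

```bash
cat > st.py <<'E'
from meas import *
for n,r in(("side",(268,128,308,206)),("scene",(322,155,364,228))):
    c=ctrl.camera(n);A=cv2.imread(f"pics/{n}0.png");B=c["img"]
    for X in([.504,-.036,.247],[.504,-.036,.1],[.504,-.036,.006]):
        p=proj(c,X);print(n,"px/mm dx",proj(c,np.array(X)+[.001,0,0])-p,"dy",proj(c,np.array(X)+[0,.001,0])-p,"at",p)
    x0,y0,x1,y1=r
    f=lambda I:cv2.cvtColor(I,cv2.COLOR_BGR2GRAY).astype(float)
    for k,lo,hi in(("foil/neck",y0,y0+14),("mid",(y0+y1)//2,(y0+y1)//2+15),("low",y1-30,y1-12)):
        a=f(A)[lo:hi,x0-6:x1+6];b=f(B)[lo:hi,x0-6:x1+6];best=[]
        # subpixel column edges: half-level crossings around dark body
        def ed(row):
            t=70;d=np.where(row<t)[0]
            if len(d)<8: return None
            i,j=d[0],d[-1]
            if i==0 or j==len(row)-1:return None
            return (i-(t-row[i])/(row[i-1]-row[i]+1e-6)), (j+(t-row[j])/(row[j+1]-row[j]+1e-6))
        if k!="foil/neck":
            E=[(ed(p),ed(q)) for p,q in zip(a,b)];E=[(np.array(p),np.array(q)) for p,q in E if p is not None and q is not None]
            if E: print(n,k,"shift left/right edges px",np.median([q-p for p,q in E],0))
        else:
            s,_=cv2.phaseCorrelate(a,b,cv2.createHanningWindow(a.shape[::-1],cv2.CV_64F));print(n,k,"phase",s)
E
python3 st.py
```

```text
side px/mm dx [0.1858 0.3199] dy [ 0.4218 -0.1564] at [283.8601 133.0476]
side px/mm dx [0.1673 0.3025] dy [ 0.375  -0.1471] at [287.3172 172.1071]
side px/mm dx [0.1572 0.2911] dy [ 0.3501 -0.1412] at [289.1706 192.9166]
side foil/neck phase (-1.5158614423973837, 0.38773233552879915)
side mid shift left/right edges px [-1.2376 -0.65  ]
side low shift left/right edges px [-1.3006  0.0277]
scene px/mm dx [-0.3179 -0.1778] dy [-0.241  0.223] at [343.4715 159.7748]
scene px/mm dx [-0.2884 -0.174 ] dy [-0.2201  0.2178] at [341.8293 197.2591]
scene px/mm dx [-0.272  -0.1706] dy [-0.2083  0.2132] at [340.9091 217.8502]
scene foil/neck phase (0.7849431197311425, -0.3686229871944091)
scene mid shift left/right edges px [0.7364 0.8225]
scene low shift left/right edges px [0.6909 0.782 ]
```

The static cameras show the bottle upright but still about 2.4 mm off in y and 0.8 mm in x. One more correction, taking that offset into account.

```bash
python3 -m jog '[[3,3.5,0,0,0,0],[6.2,7.4,0,0,0,0],[6.2,7.4,0,0,0,0],[6.2,7.4,0,0,0,0],[6.2,7.4,0,0,0,0],[6.2,7.4,0,0,0,0],[6.2,7.4,0,0,0,0]]' 60 5; python3 -m jog '[[0,0,4,0,0,0],[0,0,8,0,0,0],[0,0,11.1,0,0,0],[0,0,11.1,0,0,0],[0,0,11.1,0,0,0],[0,0,11.1,0,0,0]]'; python3 d.py 0.5044 -0.0376 0.409 0.02
```

```text
time_s: 57.6
ee_pos: [0.5043, -0.0359, 0.5208]
eef_rot: [3.142, -0.001, 0.021]
force: [-0.1, -0.0, -0.1]
grip_width: 0.0564
grip_force: 0.0
time_s: 58.2
ee_pos: [0.505, -0.0364, 0.4115]
eef_rot: [3.141, -0.003, 0.02]
force: [-0.1, -0.7, 0.4]
grip_width: 0.0563
grip_force: 0.0
row [-0.061, 0.114, 0.253, 0.0, -0.003, 0.0] t 58.2
```

```bash
python3 -m jog '[[0,0.1,0,0,0,0],[0,0.1,0,0,0,0],[0,0.1,0,0,0,0]]' 36 4; python3 -m jog '[[0,0,0,0,0,0],[0,0,0,0,0,0],[0,0,0,0,0,0]]' 20 4;  python3 -m jog '[[0,0,0,0,0,0],[0,0,0,0,0,0],[0,0,-0.2,0,0,0],[0,0,-0.5,0,0,0],[0.08,-0.15,-0.5,0,0,0],[0.08,-0.3,-0.5,0,0,0],[0.08,-0.3,-0.5,0,0,0],[0.08,-0.3,-0.5,0,0,0]]' 20 60; python3 -m jog '[[0,0,0.15,0,0,0],[0,0,0.3,0,0,0],[0,0,0.45,0,0,0],[0,0,0.5,0,0,0],[0,0,0.5,0,0,0],[0,0,0.5,0,0,0]]'
```

```text
time_s: 58.5
ee_pos: [0.5048, -0.0376, 0.4099]
eef_rot: [3.141, -0.001, 0.02]
force: [0.6, -0.2, 0.9]
grip_width: 0.0361
grip_force: 0.0
time_s: 58.8
ee_pos: [0.5049, -0.0376, 0.4095]
eef_rot: [3.142, -0.0, 0.02]
force: [-0.3, -0.0, 1.2]
grip_width: 0.0255
grip_force: 4.0
time_s: 59.6
ee_pos: [0.5056, -0.0345, 0.4142]
eef_rot: [3.142, 0.0, 0.02]
force: [-1.0, 0.7, -6.0]
grip_width: 0.0245
grip_force: 59.9
time_s: 60.2
ee_pos: [0.5056, -0.0346, 0.4097]
eef_rot: [3.141, -0.001, 0.02]
force: [-0.5, 0.5, -2.0]
grip_width: 0.024
grip_force: 59.9
```

```bash
python3 -m jog '[[0,0,0.05,0,0,0],[0,0,0.05,0,0,0],[0,0,0.05,0,0,0]]'; python3 -m jog '[[0,0,0,0,0,0],[0,0,0,0,0,0],[0,0,0,0,0,0]]' 29 5; python3 -m jog '[[0,0,0,0,0,0],[0,0,0,0,0,0],[0,0,0,0,0,0],[0,0,-4,0,0,0],[0,0,-8,0,0,0],[0,0,-11.2,0,0,0],[0,0,-11.2,0,0,0]]' 60 10; python3 -m jog '[[-3,-3,0,0,0,0],[-6.3,-7,0,0,0,0],[-6.3,-7,0,0,0,0],[-6.3,-7,0,0,0,0],[-6.3,-7,0,0,0,0],[-6.3,-7,0,0,0,0],[-6.3,-7,0,0,0,0]]';python3 fin.py|tail -8; python3 st.py|grep -v mm
```

```text
time_s: 60.5
ee_pos: [0.5056, -0.0346, 0.4096]
eef_rot: [3.141, -0.001, 0.02]
force: [-0.4, 0.2, 5.3]
grip_width: 0.0243
grip_force: 59.9
time_s: 60.8
ee_pos: [0.5056, -0.0346, 0.4087]
eef_rot: [-3.142, 0.0, 0.02]
force: [0.2, -0.3, -0.9]
grip_width: 0.0274
grip_force: 0.3
time_s: 61.5
ee_pos: [0.5052, -0.0345, 0.5251]
eef_rot: [3.141, -0.007, 0.02]
force: [0.2, -0.7, -0.5]
grip_width: 0.0564
grip_force: 0.0
time_s: 62.2
ee_pos: [0.4417, 0.0336, 0.5204]
eef_rot: [-3.142, 0.001, 0.019]
force: [0.2, 0.7, -0.4]
grip_width: 0.0563
grip_force: 0.0
--- 0
foil px [387 116] [419 148] cen [503.3085 -36.7489] rect [503.1 -36.7  24.9  25.4   1.1] circ [503.4 -36.7] 12.9
bottle px [341 100] [396 151] cen [503.8882 -30.241 ] rect [502.8 -32.2  65.5  63.5  84.7] circ [501.1 -36.7] 37.8
cork px [257 116] [270 129] cen [501.8409 101.8489] rect [501.8 101.7  16.4  17.9  26.5] circ [502.4 101.7] 9.8
cutter px [303 108] [320 137] cen [501.388   37.3492] rect [501.2  37.3  42.8  26.    1.1] circ [501.6  36.3] 22.2
side
73.0 284.17808219178085 134.43835616438355
71.0 283.5774647887324 134.35211267605635
side foil/neck phase (-0.6464888662371386, 0.5226079103642363)
side mid shift left/right edges px [-0.511  -0.3058]
side low shift left/right edges px [-0.511   0.0452]
scene foil/neck phase (0.286239328436082, -0.004467390609466548)
scene mid shift left/right edges px [0.1664 0.3652]
scene low shift left/right edges px [0.2306 0.365 ]
```

All three objects are back within about 1 mm, the blue stick is unmoved, the red stick is in the saucer, and the arm is clear.

```bash
python3 -c "
from station import ctrl
print(ctrl.hand_in())"
```

```text
the job is handed in; nothing more can be done
None
```

The job is handed in at about 62 s: the red stick lies in the middle of the saucer, and the bottle, stopper and cutter are back upright within about 1 mm of their starting spots (the bottle took two small corrections); the blue stick was left in its slot.

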